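# Load the curing cabinet and start it

## Robot

A 6-joint arm with a two-finger parallel gripper is mounted at the origin on the work surface. World frame = base frame: x ahead of the robot, y to its left, z up, the work surface at z = 0. Lengths are in m, angles in degrees, forces in N, time in s.
With the tool pointing down it reaches from about 0.425 to 0.925 m from the base axis. Payload 12.5 kg.
Tool frame: the origin (TCP) lies midway between the tips of the shut fingers; the grasp point (between the pads) lies 19 mm behind it (bot.hold_point_z is the distance from the TCP to the grasp point, in m); x points along the fingers, y is the direction in which the jaws open and shut, and the axes are right-handed (so a half turn about x gives the same grasp; the last joint's range is limited). The gripper opens to 85 mm and grips with 20 to 120 N. Pads are 22 mm wide; open, the fingers measure 114 mm over their backs; the gripper's body (76 mm by 85 mm) begins 54 mm behind the grasp point. The pads swing forward as they close: fully open they stand 13 mm farther back than shut.
Start: joints at [-77.326, 28.126, 89.318, -0, 62.55, -6.05], TCP at [0.201, -0.592, 0.231] pointing down, gripper open.
Joint ranges: [-177.58, 177.58], [-47.91, 125.51], [2.72, 160], [-65.01, 245.01], [3.68, 167.84], [-153.87, 153.87]. Speed limits (degrees/s): [127.2, 127.2, 159.86, 180, 180, 180].

## Interface

Orientations are given as a 3x3 rotation matrix whose columns are the frame's x, y, z axes.
In Python, from bench import bot gives the robot as it stands.
- The arm moves only by the tool drive_tool, never from a script. Its argument "targets" is a list that holds one entry, the list of rows, each a list of 7 numbers: the turn, a rotation vector about the tool's x, y, z in units of 8 degrees (1.0 is 8 degrees), then the shift along the tool's x, y, z in units of 30 mm (1.0 is 30 mm), then the finger opening in mm, from 0 to 85.4. A call has 1 to 20 rows; each row shifts and turns the commanded pose from where the row before left it, along the tool's axes as they then stand; what a row does not reach is not made up. A row lasts 1/10 s, in which the tool goes at most 50 mm and 8.59 degrees, less where a joint would pass 70% of its speed; a pose out of reach is approached as far as the arm can. A call is refused whole if a number of a shift passes 1 or a number of a turn 1, either way. A call with a gripper value outside its range is refused whole. The fingers move at their own pace and stop on an object; the grip force is fixed at half the most. Time passes only in rows, so rows that do not move let the fingers close. It gives the time, the measured TCP pose, the force and the opening at its end, in the units of the state.
- bot.get_obs(): the state, without advancing time (a new reading comes with each control period).
- bot.read_camera(name): name is "side" or "top"; returns (picture, depth): 400x640x3 uint8, red, green, blue; 400x640 float32, m along the optical axis (not along the pixel's ray), 0 where there is no reading.
- bot.get_calibration(name): a dict with "K" (3x3 intrinsics, pixels), "R" (3x3) and "t" (3): a world point X has camera coordinates R X + t. Camera axes: x right, y down, z forward; pixel columns grow to the right and rows downward; lengths in m; the calibration is good to about 2 mm. A picture is of the moment at which its call begins. get_calibration takes no time and is no camera call.
- bot.hand_in(): hands the job in, once; it reports no verdict.
Trained networks look in the newest picture that a camera, given by its name, has taken for a name from the list of things; names that differ only in an ending like _2 or _b are one class to them, and where a whole thing is asked for, a point or a joint stands for the part that bears it (a point fixed in the world has none). Each returns a list of dicts, best first, with "confidence" (0 to 1); they miss things now and then, are a little off and sometimes report something else, mostly with a low value. They report only what shows in the picture. A call takes as long as a camera call. They do not tell look-alikes from the thing itself.
- bot.find_in(name, camera): "position" ([row, column] as shares, 0 to 1, of the picture: columns of its width, rows of its height, amid what is visible of it).
- bot.masks_of(name, camera): "mask" (400x640 bool, what is visible of it) and "position" ([row, column] as shares, 0 to 1, of the picture: columns of its width, rows of its height, amid what is visible of it).
The state is a dict: "clock": time; "joints": joint angles; "qd": joint speeds; "effort": joint torques, N m; "tool_pos": TCP position; "orientation": TCP orientation; "ft_force": force on the tool from outside, world axes, zero at the start; "wrist_torque": the same for the moment, N m; "width": finger opening in m.
Only numpy, scipy, OpenCV 4.12 (cv2) and the standard library are available. Lean on these libraries where they do the work, as an engineer would, in place of code of your own. Each camera call takes 0.05 s, during which the arm holds its last target. There are 200 camera calls.

## Task

Cure the glued bow frogs: put every frog that lies on the bench flat into the curing cabinet's open drawer, one beside another with none standing on end or piled up, and shut the drawer fully; drop the lamp cartridge into its pocket on top of the cabinet and swing the locking lever fully across it. Only when all of that is closed, turn the start key clockwise to its stop and let it spring back. Leave the teacup, the thread spool and the wooden jig where they are.

Things in the scene. Friction and masses are not known exactly. Their poses are not given: they have to be found in the camera images.
- cabinet: Fixed grey bench-top curing cabinet, 200 (x) x 380 (y) x 90 mm high; origin: centre of its underside; its front (drawer side) looks along its own -x, roughly towards the robot. On its flat top: the lamp pocket (left, +y), the locking lever, and the start key (right, -y). Its place and yaw (up to 0.13 rad) vary.
- drawer (a joint): The drawer's travel in m: 0 = shut, grows as it slides out along the cabinet's -x to at most 0.125; starts 0.105 to 0.122 open. No handle: shut it by pushing its white front panel (340 wide, 12 thick, from 6 to 76 mm above the bench); 2 N friction plus damping of 6 N s/m, it stays where left.
- tray (a point): On the drawer's inner floor (14 mm above the bench), moving with it; axes as the cabinet's. Inside, the drawer reaches from -51 to +125 mm in x and +-145 mm in y from here; side walls 36 mm above the floor. With the drawer open by d, the cabinet's front face (90 mm high, covering the drawer's rear) is at x = d - 0.060 from here; the drawer is uncovered from x = -0.051 to there.
- drawer_front (a point): Centre of the outer face of the drawer's front panel, 45 mm above the bench, moving with the drawer; axes as the cabinet's. Push it along +x.
- frog0: A bow frog: small dark wooden block with a steel nose and a pearl dot on each side, 48 (x) x 22 (y) x 24 mm high; the steel nose is the last 12 mm at +x and only 15 mm high, the wooden part 36 mm long. Origin: its middle, at half its length and width, 12 mm above its underside. About 40 g. Only 3 to 5 of the frogs are present (absent ones read None from the start).
- frog1: A bow frog: small dark wooden block with a steel nose and a pearl dot on each side, 48 (x) x 22 (y) x 24 mm high; the steel nose is the last 12 mm at +x and only 15 mm high, the wooden part 36 mm long. Origin: its middle, at half its length and width, 12 mm above its underside. About 40 g. Only 3 to 5 of the frogs are present (absent ones read None from the start).
- frog2: A bow frog: small dark wooden block with a steel nose and a pearl dot on each side, 48 (x) x 22 (y) x 24 mm high; the steel nose is the last 12 mm at +x and only 15 mm high, the wooden part 36 mm long. Origin: its middle, at half its length and width, 12 mm above its underside. About 40 g. Only 3 to 5 of the frogs are present (absent ones read None from the start).
- frog3: A bow frog: small dark wooden block with a steel nose and a pearl dot on each side, 48 (x) x 22 (y) x 24 mm high; the steel nose is the last 12 mm at +x and only 15 mm high, the wooden part 36 mm long. Origin: its middle, at half its length and width, 12 mm above its underside. About 40 g. Only 3 to 5 of the frogs are present (absent ones read None from the start).
- frog4: A bow frog: small dark wooden block with a steel nose and a pearl dot on each side, 48 (x) x 22 (y) x 24 mm high; the steel nose is the last 12 mm at +x and only 15 mm high, the wooden part 36 mm long. Origin: its middle, at half its length and width, 12 mm above its underside. About 40 g. Only 3 to 5 of the frogs are present (absent ones read None from the start).
- lamp: Lamp cartridge: a loose ribbed aluminium bar of square section, 60 (x) x 36 (y) x 36 mm high, about 150 g; origin: its centre. It fits its pocket on any of its four long sides and either way round.
- pocket (a point): Centre of the floor of the lamp pocket on the cabinet's top (94 mm above the bench); axes as the cabinet's. The pocket is 68 (x) x 44 (y) mm clear and 14 mm deep, with 6 mm walls; a seated cartridge stands 22 mm out of it.
- lever (a joint): Angle of the flat steel locking lever in rad: 0 = closed, lying along the cabinet's x over the cartridge (4 mm above a seated one). It turns level about an upright axis; it opens counter-clockwise seen from above, its end swinging towards the cabinet's middle (-y); stop at 1.6; starts 1.05 to 1.5. Friction 0.06 N m, it stays where left. A cartridge not down in its pocket blocks it.
- lever_hinge (a point): On the lever's upright axis, 134 mm above the bench (the underside of the lever, which is 8 mm thick and 14 wide); fixed on the cabinet, 55 mm behind (+x of) the pocket's centre.
- lever_pin (a point): On the black round upright pin (14 mm diameter, 34 mm tall, standing on the lever's end 110 mm from the axis; from 142 to 176 mm above the bench), 162 mm above the bench. Hold or push the lever here.
- key (a joint): Angle of the start key in rad: 0 at rest, grows clockwise seen from above to its stop at 1.2. A spring drives it back to 0 when let go (about 0.04 N m at rest, 0.16 N m at the stop).
- key_grip (a point): On the key's upright axis, at the height to grip it: 124 mm above the bench. The key is a black bar 44 long (along its x, which lies along the cabinet's x at rest) x 12 wide, from 106 to 136 mm above the bench, on a round 40 mm foot and a round steel base of 64 mm (top 100 mm above the bench).
- teacup: Bystander: small white teacup, 68 mm across, 42 high; origin: centre of its underside.
- spool: Bystander: wooden spool of copper thread standing upright, 52 mm across, 43 high; origin: centre of its underside.
- jig: Bystander: light wooden jig block with a rounded hump, 70 x 40 mm, 44 high; origin: centre of its underside.
Things that resemble listed ones, but are neither listed nor needed, are in the scene too. Leave any red or yellow look-alike of the frog0 alone.

How it is judged (in metres and radians):
On the way, in this order (a step that is already met when the one before it is completed fails the run):
1. all frogs flat in the drawer and the drawer shut, the lamp cartridge in its pocket and the lever closed over it (x of frog0 in the frame of tray between -0.053 and 0.123 m and y of frog0 in the frame of tray between -0.14 and 0.14 m and z of frog0 in the frame of tray between 0.004 and 0.019 m and x of frog1 in the frame of tray between -0.053 and 0.123 m and y of frog1 in the frame of tray between -0.14 and 0.14 m and z of frog1 in the frame of tray between 0.004 and 0.019 m and x of frog2 in the frame of tray between -0.053 and 0.123 m and y of frog2 in the frame of tray between -0.14 and 0.14 m and z of frog2 in the frame of tray between 0.004 and 0.019 m and x of frog3 in the frame of tray between -0.053 and 0.123 m and y of frog3 in the frame of tray between -0.14 and 0.14 m and z of frog3 in the frame of tray between 0.004 and 0.019 m and x of frog4 in the frame of tray between -0.053 and 0.123 m and y of frog4 in the frame of tray between -0.14 and 0.14 m and z of frog4 in the frame of tray between 0.004 and 0.019 m and value of joint drawer below 0.006 m and horizontal distance between lamp and pocket below 0.008 m and z of lamp in the frame of pocket between 0.013 and 0.022 m and value of joint lever below 0.1 rad), for 0.2 s.
2. with all closed, the start key is turned to its stop (all of step 1 and value of joint key above 1.1 rad), for 0.1 s.
At the end, for the whole second after the job is handed in: Every frog present lies flat in the drawer (centre 4 to 19 mm above its floor), drawer within 6 mm of shut, cartridge down in its pocket (centred within 8 mm), lever within 0.10 rad of closed, key sprung back within 0.1 rad of rest, frogs and cartridge at rest (all of step 1 and linear speed of each of frog0, frog1, frog2, frog3, frog4, lamp below 0.02 m/s and value of joint key below 0.1 rad); the robot touches nothing.
It fails at once if the start key is turned past 0.6 rad while the drawer is more than 20 mm open or the lever more than 0.3 rad open (value of joint key above 0.6 rad and (value of joint drawer above 0.02 m or value of joint lever above 0.3 rad)).
It fails at once if the teacup, spool or jig is moved more than 40 mm (distance of any of teacup, spool, jig from where it was at the start of the episode above 0.04 m).
Of frog0, frog1, frog2, frog3, frog4 only 3 to 5 are there at a start; the rules pass over those that are not, and their reading is None.
At some moment in a run one of frog0, frog1, frog2, frog3, frog4 may be knocked a few centimetres aside while the robot is not near it.
Once in a run the grip may slacken for a moment while it holds something.
It also fails if it takes over 210 s, if anything falls off the work surface, if the arm or the gripper's body presses on something with over 40 N, if the wrist force passes 120 N, or if a joint passes its speed limit or range.

## Working session

There is one attempt and no reset: what is moved stays moved. The work goes in short steps, Python scripts to look and compute and a tool call to move; the robot and the scene stay as the last step left them, time stands still between calls to the robot, and variables do not carry over. Pictures are saved under pics/ and viewed, about 12 in all and at most 16, crops included, and the job is handed in when it is done.

Besides the shell and the picture viewer there is one more tool, called after "Emit:" as name(argument=value, ...), one argument or row to a line, values as JSON. drive_tool: Moves the arm, as the interface text tells. Its arguments: {"type":"object","properties":{"targets":{"type":"array"}},"required":["targets"]}

```bash
mkdir -p pics; ls
cat > h.py <<'E'
import numpy as np, cv2
from bench import bot
def cam(n): 
    im,d=bot.read_camera(n); return im,d,bot.get_calibration(n)
def world(d,c,pix=None):
    K,R,t=[np.array(c[k]) for k in("K","R","t")]
    v,u=np.mgrid[0:400,0:640]
    P=np.stack([(u-K[0,2])/K[0,0]*d,(v-K[1,2])/K[1,1]*d,d],-1)
    return (P-t)@R
def save(name,im,s=1): cv2.imwrite(f"pics/{name}.png",cv2.resize(im[...,::-1],None,fx=s,fy=s,interpolation=cv2.INTER_CUBIC))
E
python3 - <<'E'
from h import *
np.set_printoptions(precision=3,suppress=True)
o=bot.get_obs(); print(o['clock'],o['tool_pos'],o['orientation'])
a,d,c=cam("top"); b,d2,c2=cam("side")
print(c,c2)
save("a",np.vstack([a,b]),.75)
W=world(d,c)
for n in ["frog0","lamp","lever_pin","key","drawer_front","cabinet","teacup","spool","jig"]:
  for m in bot.masks_of(n,"top"):
    k=m["mask"]&(d>0); p=W[k]
    if len(p): print(n,round(m["confidence"],2),np.array(m["position"])*[400,640],k.sum(),np.median(p,0),p.min(0),p.max(0))
E
```

```text
pics
0.0 [ 0.201 -0.592  0.231] [[-0.     0.321 -0.947]
 [ 0.001 -0.947 -0.321]
 [-1.    -0.001 -0.   ]]
{'K': array([[417.165,   0.   , 316.977],
       [  0.   , 417.165, 191.398],
       [  0.   ,   0.   ,   1.   ]]), 'R': array([[ 0.026, -1.   , -0.003],
       [-0.986, -0.025, -0.166],
       [ 0.166,  0.008, -0.986]]), 't': array([-0.053,  0.57 ,  1.232])} {'K': array([[460.464,   0.   , 325.7  ],
       [  0.   , 460.464, 198.472],
       [  0.   ,   0.   ,   1.   ]]), 'R': array([[-0.998, -0.055,  0.007],
       [-0.033,  0.5  , -0.865],
       [ 0.044, -0.864, -0.501]]), 't': array([0.53 , 0.15 , 1.299])}
frog0 0.64 [184.68  207.168] 97 [0.58  0.307 0.023] [0.565 0.285 0.005] [0.599 0.333 0.03 ]
frog0 0.62 [244.    189.824] 125 [0.408 0.344 0.021] [ 0.384  0.325 -0.003] [0.431 0.366 0.032]
frog0 0.43 [245.92  400.896] 104 [ 0.41  -0.3    0.021] [ 0.391 -0.321  0.006] [ 0.428 -0.279  0.028]
frog0 0.43 [253.2   219.776] 87 [0.383 0.261 0.023] [0.374 0.24  0.007] [0.395 0.286 0.029]
lamp 0.55 [184.88  416.896] 278 [ 0.601 -0.345  0.034] [ 0.58  -0.38  -0.002] [ 0.631 -0.315  0.043]
lever_pin 0.81 [152.08  281.024] 214 [0.668 0.066 0.141] [0.639 0.008 0.089] [0.7   0.126 0.179]
key 0.69 [161.6   335.424] 178 [ 0.652 -0.086  0.107] [ 0.629 -0.108  0.096] [ 0.676 -0.066  0.14 ]
drawer_front 0.94 [203.92  304.128] 4270 [0.536 0.003 0.015] [ 0.458 -0.171 -0.003] [0.617 0.167 0.082]
cabinet 0.56 [169.08  303.616] 12532 [0.635 0.011 0.088] [ 0.458 -0.19  -0.007] [0.84  0.232 0.179]
teacup 0.72 [219.48  399.872] 370 [ 0.491 -0.29   0.008] [ 0.456 -0.319 -0.003] [ 0.521 -0.253  0.047]
spool 0.86 [212.2   434.496] 249 [ 0.515 -0.397  0.042] [ 0.493 -0.425 -0.002] [ 0.539 -0.378  0.048]
jig 0.67 [217.4   397.312] 367 [ 0.493 -0.291  0.008] [ 0.456 -0.318 -0.006] [ 0.527 -0.253  0.047]
jig 0.56 [181.8   463.872] 327 [ 0.615 -0.495  0.032] [ 0.585 -0.529 -0.003] [ 0.647 -0.46   0.049]
```

View pics/a.png

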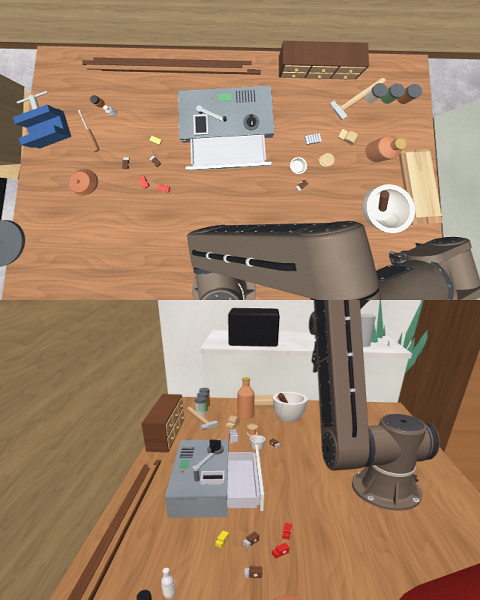

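Run:
```python
from h import *
a,d,c=cam("top"); b,d2,c2=cam("side")
x=cv2.resize(a[160:270,140:490],None,fx=2.28,fy=2.28,interpolation=cv2.INTER_CUBIC)
y=cv2.resize(b[110:400,180:440],None,fx=1.15,fy=1.15,interpolation=cv2.INTER_CUBIC)
y=np.pad(y,((0,0),(0,x.shape[1]-y.shape[1]),(0,0)))
y2=cv2.resize(b[290:385,270:400],None,fx=3.4,fy=3.4); y[:323,310:310+442]=y2[:333]
save("b",np.vstack([x,y]))
```

```text
(no output)
```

View pics/b.png

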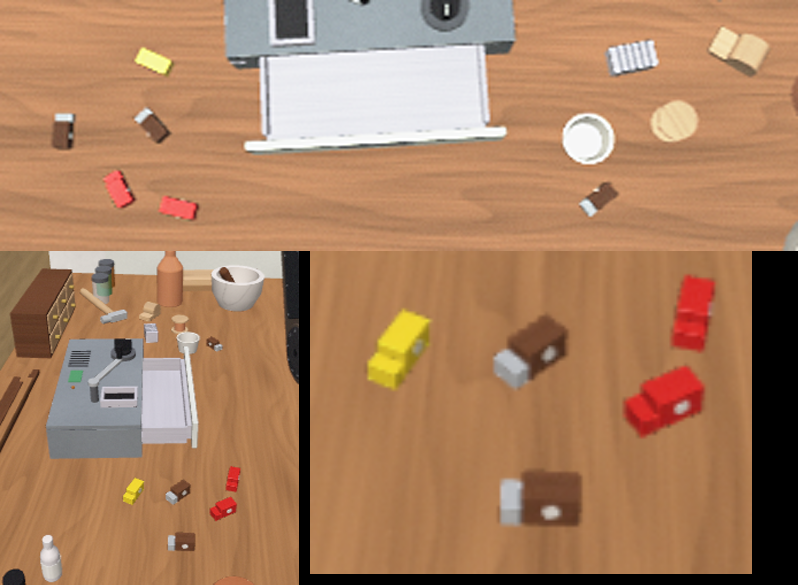

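```bash
cat >> h.py <<'E'
def cloud():
    P=[];C=[]
    for n in("top","side"):
        im,d,c=cam(n); W=world(d,c); k=d>0
        P.append(W[k]);C.append(im[k].astype(int))
    return P,C
def near(P,x,y,r): return np.hypot(P[:,0]-x,P[:,1]-y)<r
def rect(p):
    (cx,cy),(w,h),a=cv2.minAreaRect((p[:,:2]*1000).astype(np.float32))
    if w<h: w,h,a=h,w,a+90
    return np.round([cx/1000,cy/1000,w,h,(a+90)%180-90],4)
E
python3 - <<'E'
from h import *
np.set_printoptions(precision=4,suppress=True)
P,C=cloud()
D=bot.get_calibration
def pix(u,v):
    pass
K=[np.array(D("top")[k]) for k in("K","R","t")]
def p2w(u,v,z):
    Kk,R,t=K; r=R.T@np.array([(u-Kk[0,2])/Kk[0,0],(v-Kk[1,2])/Kk[1,1],1]); o=-R.T@t
    return o+r*(z-o[2])/r[2]
for n,u,v,r in [("f",167,217,.04),("f",207,214,.04),("f",402,247,.04),("lamp",417,185,.05),("cup",398,220,.05),("spool",435,212,.045),("jig",464,181,.06)]:
    w=p2w(u,v,.02)
    print(n,w)
    for i in(0,1):
        k=near(P[i],w[0],w[1],r)&(P[i][:,2]>.008); p=P[i][k]; c=C[i][k]
        if len(p)<8: print(" few");continue
        print(" ",i,len(p),rect(p),"z",np.percentile(p[:,2],[50,90,98]),"mean",p[:,:2].mean(0))
        if n=="f":
            br=(c[:,0]-c[:,2]>25); st=~br&(c.sum(1)>330)
            print("   brown",br.sum(),p[br].mean(0),rect(p[br]),"steel",st.sum(),p[st].mean(0))
# cabinet
for i in(0,1):
    p=P[i]; k=(abs(p[:,2]-.09)<.004)&(p[:,0]>.55)&(p[:,0]<.9)&(abs(p[:,1])<.25)
    print("top",k.sum(),rect(p[k]),np.median(p[k][:,2]))
    k=(p[:,2]>.062)&(p[:,2]<.081)&(p[:,0]>.42)&(p[:,0]<.6)&(abs(p[:,1])<.25)
    q=p[k]; print("front",k.sum(),rect(q), np.polyfit(q[:,1],q[:,0],1),np.percentile(q[:,2],[5,50,95]))
    k=(p[:,2]>.15)&(p[:,0]>.55)&(p[:,0]<.85)&(abs(p[:,1])<.25)
    q=p[k]; print("pin",k.sum(),q.mean(0),q.min(0),q.max(0))
    k=(p[:,2]>.125)&(p[:,2]<.145)&(p[:,0]>.55)&(p[:,0]<.85)&(abs(p[:,1])<.25)
    for s in(k&(p[:,1]<-.04),k&(p[:,1]>-.04)): print(" key/lever",s.sum(),rect(p[s]),p[s].mean(0))
E
```

```text
f [0.4834 0.4254 0.02  ]
  0 124 [ 0.4837  0.4277 45.1135 23.8176  1.2633] z [0.0222 0.0259 0.0273] mean [0.4823 0.4268]
   brown 95 [0.478  0.4271 0.0228] [ 0.4786  0.4278 35.0156 23.0516  2.0338] steel 25 [0.5005 0.4272 0.0144]
  1 298 [ 0.4832  0.4268 48.0576 24.8921 -1.1063] z [0.0213 0.0248 0.026 ] mean [0.4824 0.4297]
   brown 222 [0.4772 0.4297 0.0211] [ 0.4832  0.4266 48.0576 24.59   -1.1063] steel 75 [0.4976 0.4296 0.0144]
f [0.4959 0.3017 0.02  ]
  0 117 [ 0.4947  0.3068 49.0518 22.2524 44.4653] z [0.0214 0.0255 0.0288] mean [0.4935 0.305 ]
   brown 94 [0.4909 0.302  0.0218] [ 0.4947  0.3068 49.0518 22.2524 44.4653] steel 21 [0.5068 0.3197 0.0158]
  1 232 [ 0.4934  0.3059 49.0661 23.9284 44.2816] z [0.0202 0.0249 0.0262] mean [0.4935 0.3079]
   brown 163 [0.4892 0.304  0.0212] [ 0.4903  0.3027 40.1503 23.5157 44.2816] steel 66 [0.5035 0.3175 0.0135]
f [ 0.4096 -0.303   0.02  ]
  0 121 [  0.4105  -0.303   47.8787  22.0213 -47.2637] z [0.0221 0.0267 0.0281] mean [ 0.4108 -0.3024]
   brown 88 [ 0.4147 -0.3069  0.0229] [  0.4106  -0.3029  47.6043  22.0869 -46.6456] steel 33 [ 0
[... 1298 characters left out ...]
] [-0.0122  0.4833] [0.0665 0.0751 0.0792]
pin 31 [0.6444 0.0143 0.169 ] [0.6391 0.0082 0.1502] [0.653  0.0219 0.1792]
 key/lever 65 [ 0.6515 -0.0888 43.8423 11.6704  1.3392] [ 0.65   -0.0879  0.1348]
 key/lever 202 [  0.6734   0.0717 116.5456  23.6982  69.7604] [0.6724 0.0771 0.1408]
top 4519 [  0.7377  -0.0208 465.3949 281.8393 -84.4343] 0.09025822062468786
front 401 [  0.5411   0.0127 361.9562 143.9541 -85.7608] [0.1422 0.4865] [0.0652 0.0754 0.0785]
pin 52 [0.6449 0.0165 0.1656] [0.639  0.0063 0.1508] [0.6507 0.0228 0.1774]
 key/lever 79 [ 0.6516 -0.0895 41.08   16.9884  0.7071] [ 0.6515 -0.087   0.1328]
 key/lever 218 [  0.6703   0.0689 124.633   23.7511  67.9927] [0.6724 0.0802 0.1399]
```

```bash
cat >> h.py <<'E'
def plan(x,y,z,phi,n=None):
    """print rows: rotation rows then shift rows (tool pointing down)"""
    o=bot.get_obs(); p=np.array(o["tool_pos"]); R=np.array(o["orientation"])
    f0=np.degrees(np.arctan2(R[1,1],R[0,1])); dr=-((phi-f0+180)%360-180)
    q=o["joints"]
    d=np.array([x,y,z])-p; c,s=np.cos(np.radians(phi)),np.sin(np.radians(phi))
    sh=np.array([-d[2],c*d[0]+s*d[1],s*d[0]-c*d[1]])/.03
    k=int(np.ceil(abs(dr)/8)); m=n or max(1,int(np.ceil(np.abs(sh).max()/.95)))
    q1=np.degrees(np.arctan2(y,x))
    print(f"t={o['clock']:.1f} phi0 {f0:.1f} rot {k} rows x {dr/8/max(k,1):.2f}; shift {m} rows x {np.round(sh/m,2)} (total {np.round(sh,2)}); q6 {q[5]:.0f}->{q[5]+dr+q1-np.degrees(np.arctan2(p[1],p[0])):.0f} w {o['width']:.3f}")
E
python3 - <<'E'
from h import *
np.set_printoptions(precision=4,suppress=True)
P,C=cloud()
for i in(0,1):
    p=P[i]; 
    k=(p[:,2]>.064)&(p[:,2]<.081)&(p[:,0]>.42)&(abs(p[:,1])<.2)&(p[:,0]<.52); q=p[k]
    for _ in range(4):
        m=np.polyfit(q[:,1],q[:,0],1); r=q[:,0]-np.polyval(m,q[:,1]); q=q[abs(r)<.009]
    print("front",len(q),m,rect(q),np.percentile(q[:,2],98))
    k=(abs(p[:,2]-.09)<.004)&(p[:,0]>.55)&(p[:,0]<.9)&(p[:,1]>-.2)&(p[:,1]<.22)
    print("top",rect(p[k]))
    q=p[k]; ys=np.arange(-.15,.16,.01)
    e=[np.percentile(q[abs(q[:,1]-y)<.005][:,0],1) for y in ys]; m=np.polyfit(ys,e,1); print(" frontedge",m,np.std(e-np.polyval(m,ys)))
    k=(p[:,2]>.101)&(p[:,2]<.112)&(abs(p[:,0]-.65)<.07)&(abs(p[:,1]-.12)<.06); print("pocket",k.sum(),rect(p[k]),p[k].min(0),p[k].max(0))
    k=(p[:,2]>.15)&(p[:,0]>.55)&(p[:,0]<.85)&(abs(p[:,1])<.25); print("pin",rect(p[k]))
plan(.4105,-.304,.12,43)
plan(.4105,-.304,.12,-137)
E
```

```text
front 495 [-0.085   0.4775] [  0.4778  -0.0025 339.5117  13.5363 -85.1548] 0.07983037446222851
top [  0.6932   0.0162 379.471  200.9845 -85.0995]
 frontedge [-0.0835  0.5958] 0.0010040461232218405
pocket 186 [ 0.6401  0.1116 89.966  56.4891  5.7329] [0.5937 0.08   0.1013] [0.6854 0.1424 0.1117]
pin [ 0.6455  0.0151 13.0238 11.7496 59.4809]
front 335 [-0.085   0.4779] [  0.4777  -0.0026 339.9716  12.3788 -85.1708] 0.07857551457273566
top [  0.6927   0.0128 389.5187 200.1563 -85.24  ]
 frontedge [-0.0896  0.5958] 0.0011426137037881324
pocket 284 [  0.6455   0.1108 100.058   60.5363   4.4783] [0.5934 0.0797 0.1011] [0.695  0.1421 0.1119]
pin [  0.6453   0.0132  16.0529  11.4752 -81.9613]
t=0.8 phi0 -71.3 rot 15 rows x -0.95; shift 13 rows x [ 0.29  0.9  -0.17] (total [ 3.71 11.66 -2.25]); q6 -6->-86 w 0.085
t=0.8 phi0 -71.3 rot 9 rows x 0.91; shift 13 rows x [ 0.29 -0.9   0.17] (total [  3.71 -11.66   2.25]); q6 -6->94 w 0.085
```

Emit:
drive_tool(
  targets=[
    [[-0.95, 0, 0, 0, 0, 0, 45], [-0.95, 0, 0, 0, 0, 0, 45], [-0.95, 0, 0, 0, 0, 0, 45], [-0.95, 0, 0, 0, 0, 0, 45], [-0.95, 0, 0, 0, 0, 0, 45], [-0.95, 0, 0, 0, 0, 0, 45], [-0.95, 0, 0, 0, 0, 0, 45], [-0.95, 0, 0, 0, 0, 0, 45], [-0.95, 0, 0, 0, 0, 0, 45], [-0.95, 0, 0, 0, 0, 0, 45], [-0.95, 0, 0, 0, 0, 0, 45], [-0.95, 0, 0, 0, 0, 0, 45], [-0.95, 0, 0, 0, 0, 0, 45], [-0.95, 0, 0, 0, 0, 0, 45], [-0.95, 0, 0, 0, 0, 0, 45]],
  ],
)

```text
clock: 2.35
tool_pos: [0.2007, -0.5919, 0.2313]
orientation: [[0.0, 0.731, 0.682], [-0.0, 0.682, -0.731], [-1.0, -0.0, 0.0]]
ft_force: [-0.5, -0.7, 0.3]
width: 0.0448
```

Emit:
drive_tool(
  targets=[
    [[0, 0, 0, 0.29, 0.9, -0.17, 45], [0, 0, 0, 0.29, 0.9, -0.17, 45], [0, 0, 0, 0.29, 0.9, -0.17, 45], [0, 0, 0, 0.29, 0.9, -0.17, 45], [0, 0, 0, 0.29, 0.9, -0.17, 45], [0, 0, 0, 0.29, 0.9, -0.17, 45], [0, 0, 0, 0.29, 0.9, -0.17, 45], [0, 0, 0, 0.29, 0.9, -0.17, 45], [0, 0, 0, 0.29, 0.9, -0.17, 45], [0, 0, 0, 0.29, 0.9, -0.17, 45], [0, 0, 0, 0.29, 0.9, -0.17, 45], [0, 0, 0, 0.29, 0.9, -0.17, 45], [0, 0, 0, 0.29, 0.9, -0.17, 45], [0, 0, 0, 0, 0, 0, 45]],
  ],
)

```text
clock: 3.75
tool_pos: [0.4145, -0.3028, 0.1174]
orientation: [[-0.001, 0.733, 0.68], [0.001, 0.68, -0.733], [-1.0, 0.0, -0.002]]
ft_force: [-0.1, 0.0, 0.3]
width: 0.0451
```

```bash
cat >> h.py <<'E'
def frog(x,y,r=.045):
    P,C=cloud()
    for i in(0,1):
        k=near(P[i],x,y,r)&(P[i][:,2]>.008)&(P[i][:,2]<.035)
        if k.sum()<10: print("few",k.sum());continue
        print(i,k.sum(),rect(P[i][k]))
E
python3 - <<'E'
from h import *
a,d,c=cam("top"); save("c",a[110:330,120:520],2)
frog(.4105,-.304); plan(.4105,-.304,.005,43)
E
```

```text
few 0
1 93 [  0.4121  -0.3044  53.1154  26.7374 -53.3963]
t=3.9 phi0 42.7 rot 1 rows x -0.03; shift 4 rows x [ 0.95 -0.01 -0.03] (total [ 3.78 -0.04 -0.11]); q6 -87->-87 w 0.045
```

View pics/c.png

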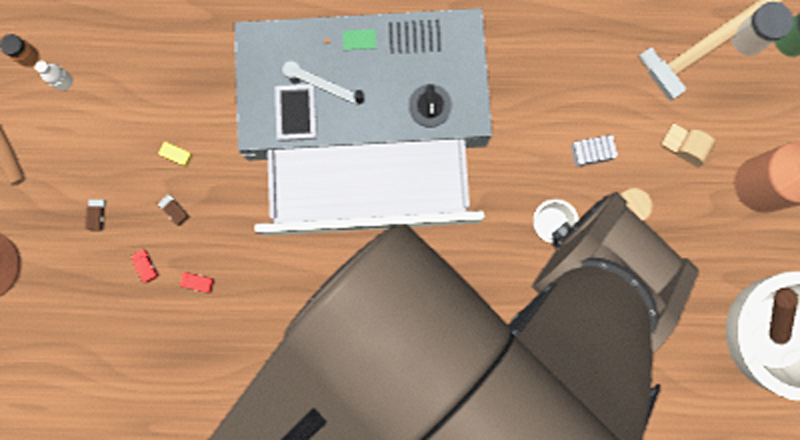

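Emit:
drive_tool(
  targets=[
    [[0, 0, 0, 0.95, -0.01, -0.03, 45], [0, 0, 0, 0.95, -0.01, -0.03, 45], [0, 0, 0, 0.95, -0.01, -0.03, 45], [0, 0, 0, 0.9, -0.01, -0.03, 45], [0, 0, 0, 0, 0, 0, 45], [0, 0, 0, 0, 0, 0, 0], [0, 0, 0, 0, 0, 0, 0], [0, 0, 0, 0, 0, 0, 0], [0, 0, 0, 0, 0, 0, 0], [0, 0, 0, 0, 0, 0, 0]],
  ],
)

```text
clock: 4.9
tool_pos: [0.4107, -0.3039, 0.0071]
orientation: [[0.002, 0.735, 0.678], [-0.002, 0.678, -0.735], [-1.0, -0.0, 0.003]]
ft_force: [-2.4, -1.3, 9.6]
width: 0.0202
```

Emit:
drive_tool(
  targets=[
    [[0, 0, 0, -0.9, 0, 0, 0], [0, 0, 0, -0.9, 0, 0, 0], [0, 0, 0, -0.9, 0, 0, 0], [0, 0, 0, -0.9, 0, 0, 0], [0, 0, 0, 0, 0, 0, 0]],
  ],
)

```text
clock: 5.4
tool_pos: [0.4113, -0.3042, 0.1174]
orientation: [[0.005, 0.734, 0.679], [-0.004, 0.679, -0.734], [-1.0, 0.0, 0.006]]
ft_force: [-0.1, -1.4, -0.6]
width: 0.0202
```

Run:
```python
from h import *
plan(.5384,-.0777,.125,94.85)
```

```text
t=5.4 phi0 42.7 rot 7 rows x -0.93; shift 8 rows x [-0.03  0.9   0.61] (total [-0.25  7.16  4.86]); q6 -87->-110 w 0.020
```

Emit:
drive_tool(
  targets=[
    [[-0.93, 0, 0, 0, 0, 0, 0], [-0.93, 0, 0, 0, 0, 0, 0], [-0.93, 0, 0, 0, 0, 0, 0], [-0.93, 0, 0, 0, 0, 0, 0], [-0.93, 0, 0, 0, 0, 0, 0], [-0.93, 0, 0, 0, 0, 0, 0], [-0.93, 0, 0, 0, 0, 0, 0], [0, 0, 0, -0.03, 0.9, 0.61, 0], [0, 0, 0, -0.03, 0.9, 0.61, 0], [0, 0, 0, -0.03, 0.9, 0.61, 0], [0, 0, 0, -0.03, 0.9, 0.61, 0], [0, 0, 0, -0.03, 0.9, 0.61, 0], [0, 0, 0, -0.03, 0.9, 0.61, 0], [0, 0, 0, -0.03, 0.9, 0.61, 0], [0, 0, 0, -0.03, 0.9, 0.61, 0], [0, 0, 0, 0, 0, 0, 0]],
  ],
)

```text
clock: 7.0
tool_pos: [0.5392, -0.073, 0.1208]
orientation: [[0.001, -0.087, 0.996], [0.0, 0.996, 0.087], [-1.0, -0.0, 0.001]]
ft_force: [-0.9, -0.1, -0.6]
width: 0.0205
```

Run:
```python
from h import *
plan(.5384,-.0777,.024,94.85)
```

```text
t=7.0 phi0 95.0 rot 1 rows x 0.02; shift 4 rows x [ 0.81 -0.04 -0.01] (total [ 3.23 -0.15 -0.04]); q6 -110->-110 w 0.021
```

Emit:
drive_tool(
  targets=[
    [[0, 0, 0, 0.81, -0.04, -0.01, 0], [0, 0, 0, 0.81, -0.04, -0.01, 0], [0, 0, 0, 0.81, -0.04, -0.01, 0], [0, 0, 0, 0.6, -0.04, -0.01, 0], [0, 0, 0, 0.2, 0, 0, 0], [0, 0, 0, 0, 0, 0, 0], [0, 0, 0, 0, 0, 0, 40], [0, 0, 0, 0, 0, 0, 40], [0, 0, 0, 0, 0, 0, 40], [0, 0, 0, 0, 0, 0, 40]],
  ],
)

```text
clock: 8.0
tool_pos: [0.5374, -0.0807, 0.0245]
orientation: [[0.001, -0.084, 0.996], [-0.0, 0.996, 0.084], [-1.0, -0.0, 0.001]]
ft_force: [-1.2, -0.7, -1.0]
width: 0.0402
```

Emit:
drive_tool(
  targets=[
    [[0, 0, 0, -0.5, 0, 0, 40], [0, 0, 0, -0.9, 0, 0, 40], [0, 0, 0, -0.9, 0, 0, 40], [0, 0, 0, -0.9, 0, 0, 45], [-1, 0, 0, 0, 0, 0, 45], [-1, 0, 0, 0, 0, 0, 45], [-1, 0, 0, 0, 0, 0, 45], [-1, 0, 0, 0, 0, 0, 45], [-1, 0, 0, 0, 0, 0, 45]],
  ],
)

```text
clock: 8.9
tool_pos: [0.5372, -0.0806, 0.1203]
orientation: [[0.0, -0.709, 0.705], [-0.0, 0.705, 0.709], [-1.0, -0.0, 0.0]]
ft_force: [0.4, -0.6, -0.1]
width: 0.0451
```

Run:
```python
from h import *
frog(.494,.306);frog(.4835,.427)
plan(.494,.306,.12,134.5)
```

```text
0 120 [ 0.4944  0.3004 56.2929 47.4962 22.6831]
1 228 [ 0.4946  0.3062 47.1576 24.1684 43.2025]
0 129 [ 0.4836  0.4285 45.0218 23.9613  2.6056]
1 302 [ 0.4833  0.4276 47.8157 25.2478 -0.3185]
t=9.1 phi0 134.6 rot 1 rows x 0.01; shift 11 rows x [0.   0.93 0.73] (total [1.00e-02 1.02e+01 8.01e+00]); q6 -150->-110 w 0.045
```

Emit:
drive_tool(
  targets=[
    [[0, 0, 0, 0, 0.93, 0.73, 45], [0, 0, 0, 0, 0.93, 0.73, 45], [0, 0, 0, 0, 0.93, 0.73, 45], [0, 0, 0, 0, 0.93, 0.73, 45], [0, 0, 0, 0, 0.93, 0.73, 45], [0, 0, 0, 0, 0.93, 0.73, 45], [0, 0, 0, 0, 0.93, 0.73, 45], [0, 0, 0, 0, 0.93, 0.73, 45], [0, 0, 0, 0, 0.93, 0.73, 45], [0, 0, 0, 0, 0.93, 0.73, 45], [0, 0, 0, 0, 0.93, 0.73, 45], [0, 0, 0, 0, 0, 0, 45]],
  ],
)

```text
clock: 10.3
tool_pos: [0.4912, 0.3102, 0.12]
orientation: [[0.001, -0.704, 0.71], [0.001, 0.71, 0.704], [-1.0, -0.0, 0.001]]
ft_force: [-0.1, -0.5, -0.3]
width: 0.0452
```

Run:
```python
from h import *
frog(.494,.306)
plan(.494,.306,.008,134.5)
```

```text
0 116 [  0.4926   0.3087  47.4084  46.9101 -78.9491]
1 230 [ 0.4941  0.3056 48.2313 23.3401 44.5823]
t=10.4 phi0 134.8 rot 1 rows x 0.03; shift 4 rows x [ 0.93 -0.02  0.01] (total [ 3.73 -0.09  0.03]); q6 -109->-109 w 0.045
```

Emit:
drive_tool(
  targets=[
    [[0, 0, 0, 0.93, -0.02, 0.01, 45], [0, 0, 0, 0.93, -0.02, 0.01, 45], [0, 0, 0, 0.93, -0.02, 0.01, 45], [0, 0, 0, 0.7, 0, 0, 45], [0, 0, 0, 0.24, 0, 0, 45], [0, 0, 0, 0, 0, 0, 0], [0, 0, 0, 0, 0, 0, 0], [0, 0, 0, 0, 0, 0, 0], [0, 0, 0, 0, 0, 0, 0], [0, 0, 0, 0, 0, 0, 0]],
  ],
)

```text
clock: 11.4
tool_pos: [0.4941, 0.3064, 0.0088]
orientation: [[0.001, -0.705, 0.71], [0.0, 0.71, 0.705], [-1.0, -0.001, 0.001]]
ft_force: [0.0, -1.0, 5.3]
width: 0.0208
```

Emit:
drive_tool(
  targets=[
    [[0, 0, 0, -0.9, 0, 0, 0], [0, 0, 0, -0.9, 0, 0, 0], [0, 0, 0, -0.9, 0, 0, 0], [0, 0, 0, -0.9, 0, 0, 0], [1, 0, 0, 0, 0, 0, 0], [1, 0, 0, 0, 0, 0, 0], [1, 0, 0, 0, 0, 0, 0], [1, 0, 0, 0, 0, 0, 0], [1, 0, 0, 0, 0, 0, 0]],
  ],
)

```text
clock: 12.3
tool_pos: [0.4937, 0.3063, 0.1163]
orientation: [[0.0, -0.078, 0.997], [0.0, 0.997, 0.078], [-1.0, 0.0, 0.0]]
ft_force: [-0.6, 0.1, 0.5]
width: 0.0204
```

Run:
```python
from h import *
plan(.5316,.002,.12,94.85)
```

```text
t=12.3 phi0 94.5 rot 1 rows x -0.05; shift 11 rows x [-0.01 -0.93  0.04] (total [ -0.12 -10.21   0.4 ]); q6 -69->-101 w 0.020
```

Emit:
drive_tool(
  targets=[
    [[-0.05, 0, 0, -0.01, -0.93, 0.04, 0], [0, 0, 0, -0.01, -0.93, 0.04, 0], [0, 0, 0, -0.01, -0.93, 0.04, 0], [0, 0, 0, -0.01, -0.93, 0.04, 0], [0, 0, 0, -0.01, -0.93, 0.04, 0], [0, 0, 0, -0.01, -0.93, 0.04, 0], [0, 0, 0, -0.01, -0.93, 0.04, 0], [0, 0, 0, -0.01, -0.93, 0.04, 0], [0, 0, 0, -0.01, -0.93, 0.04, 0], [0, 0, 0, -0.01, -0.93, 0.04, 0], [0, 0, 0, -0.01, -0.93, 0.04, 0], [0, 0, 0, 0, 0, 0, 0]],
  ],
)

```text
clock: 13.5
tool_pos: [0.535, -0.0007, 0.1196]
orientation: [[0.001, -0.088, 0.996], [-0.0, 0.996, 0.088], [-1.0, -0.0, 0.001]]
ft_force: [0.4, -0.5, -0.1]
width: 0.0205
```

Run:
```python
from h import *
plan(.5316,.002,.025,94.85)
```

```text
t=13.5 phi0 95.0 rot 1 rows x 0.02; shift 4 rows x [ 0.79  0.02 -0.03] (total [ 3.15  0.1  -0.11]); q6 -102->-102 w 0.021
```

Next target after release is frog1 at (0.4835, 0.4275), φ≈91.

Emit:
drive_tool(
  targets=[
    [[0, 0, 0, 0.79, 0.02, -0.03, 0], [0, 0, 0, 0.79, 0.02, -0.03, 0], [0, 0, 0, 0.79, 0.02, -0.03, 0], [0, 0, 0, 0.6, 0.02, -0.03, 0], [0, 0, 0, 0.2, 0, 0, 0], [0, 0, 0, 0, 0, 0, 0], [0, 0, 0, 0, 0, 0, 40], [0, 0, 0, 0, 0, 0, 40], [0, 0, 0, 0, 0, 0, 40], [0, 0, 0, 0, 0, 0, 40]],
  ],
)

```text
clock: 14.5
tool_pos: [0.5309, 0.0038, 0.0247]
orientation: [[0.001, -0.091, 0.996], [-0.0, 0.996, 0.091], [-1.0, -0.0, 0.001]]
ft_force: [0.3, -0.6, 0.2]
width: 0.04
```

Emit:
drive_tool(
  targets=[
    [[0, 0, 0, -0.5, 0, 0, 40], [0, 0, 0, -0.9, 0, 0, 40], [0, 0, 0, -0.9, 0, 0, 40], [0, 0, 0, -0.9, 0, 0, 45], [0.5, 0, 0, 0, 0.8, 0, 45], [0, 0, 0, 0, 0.8, 0, 45]],
  ],
)

```text
clock: 15.1
tool_pos: [0.5282, 0.0519, 0.1214]
orientation: [[0.002, -0.017, 1.0], [-0.0, 1.0, 0.017], [-1.0, -0.0, 0.002]]
ft_force: [-0.4, 0.2, -0.7]
width: 0.0447
```

Run:
```python
from h import *
frog(.4835,.427)
plan(.4835,.4275,.12,91)
```

```text
0 127 [ 0.4838  0.4283 45.4567 23.7109  1.3465]
1 301 [ 0.4831  0.4272 47.3544 26.3578  1.5993]
t=15.2 phi0 91.3 rot 1 rows x 0.04; shift 14 rows x [ 0.    0.89 -0.09] (total [ 0.02 12.49 -1.26]); q6 -93->-57 w 0.044
```

Emit:
drive_tool(
  targets=[
    [[0, 0, 0, 0, 0.89, -0.09, 45], [0, 0, 0, 0, 0.89, -0.09, 45], [0, 0, 0, 0, 0.89, -0.09, 45], [0, 0, 0, 0, 0.89, -0.09, 45], [0, 0, 0, 0, 0.89, -0.09, 45], [0, 0, 0, 0, 0.89, -0.09, 45], [0, 0, 0, 0, 0.89, -0.09, 45], [0, 0, 0, 0, 0.89, -0.09, 45], [0, 0, 0, 0, 0.89, -0.09, 45], [0, 0, 0, 0, 0.89, -0.09, 45], [0, 0, 0, 0, 0.89, -0.09, 45], [0, 0, 0, 0, 0.89, -0.09, 45], [0, 0, 0, 0, 0.89, -0.09, 45], [0, 0, 0, 0, 0.89, -0.09, 45], [0, 0, 0, 0, 0, 0, 45]],
  ],
)

```text
clock: 16.7
tool_pos: [0.4822, 0.4267, 0.12]
orientation: [[0.0, -0.023, 1.0], [0.0, 1.0, 0.023], [-1.0, 0.0, 0.0]]
ft_force: [0.4, -0.6, 0.3]
width: 0.045
```

Run:
```python
from h import *
frog(.4835,.427)
plan(.4835,.4275,.0085,91)
```

```text
0 109 [ 0.4838  0.428  45.8504 22.7448  0.3806]
1 295 [ 0.4829  0.4274 47.1672 24.5193  2.6212]
t=16.8 phi0 91.3 rot 1 rows x 0.03; shift 4 rows x [0.93 0.03 0.01] (total [3.71 0.11 0.04]); q6 -56->-55 w 0.045
```

Emit:
drive_tool(
  targets=[
    [[0, 0, 0, 0.93, 0.03, 0.01, 45], [0, 0, 0, 0.93, 0.03, 0.01, 45], [0, 0, 0, 0.93, 0, 0, 45], [0, 0, 0, 0.7, 0, 0, 45], [0, 0, 0, 0.22, 0, 0, 45], [0, 0, 0, 0, 0, 0, 0], [0, 0, 0, 0, 0, 0, 0], [0, 0, 0, 0, 0, 0, 0], [0, 0, 0, 0, 0, 0, 0], [0, 0, 0, 0, 0, 0, 0]],
  ],
)

```text
clock: 17.8
tool_pos: [0.4833, 0.4266, 0.0099]
orientation: [[0.001, -0.021, 1.0], [0.001, 1.0, 0.021], [-1.0, 0.001, 0.001]]
ft_force: [0.1, -1.1, 6.1]
width: 0.0206
```

Emit:
drive_tool(
  targets=[
    [[0, 0, 0, -0.9, 0, 0, 0], [0, 0, 0, -0.9, 0, 0, 0], [0, 0, 0, -0.9, 0, 0, 0], [0, 0, 0, -0.9, 0, 0, 0], [-0.5, 0, 0, 0, 0, 0, 0], [0, 0, 0, 0, 0, 0, 0]],
  ],
)

```text
clock: 18.4
tool_pos: [0.4831, 0.4266, 0.118]
orientation: [[0.001, -0.092, 0.996], [0.001, 0.996, 0.092], [-1.0, 0.001, 0.001]]
ft_force: [0.2, 0.0, -0.7]
width: 0.0204
```

Run:
```python
from h import *
plan(.5248,.0817,.12,94.85)
```

```text
t=18.4 phi0 95.3 rot 1 rows x 0.05; shift 13 rows x [-0.01 -0.89  0.03] (total [ -0.07 -11.57   0.41]); q6 -60->-92 w 0.020
```

Emit:
drive_tool(
  targets=[
    [[0.05, 0, 0, 0, -0.89, 0.03, 0], [0, 0, 0, 0, -0.89, 0.03, 0], [0, 0, 0, 0, -0.89, 0.03, 0], [0, 0, 0, 0, -0.89, 0.03, 0], [0, 0, 0, 0, -0.89, 0.03, 0], [0, 0, 0, 0, -0.89, 0.03, 0], [0, 0, 0, 0, -0.89, 0.03, 0], [0, 0, 0, 0, -0.89, 0.03, 0], [0, 0, 0, 0, -0.89, 0.03, 0], [0, 0, 0, 0, -0.89, 0.03, 0], [0, 0, 0, 0, -0.89, 0.03, 0], [0, 0, 0, 0, -0.89, 0.03, 0], [0, 0, 0, 0, -0.89, 0.03, 0], [0, 0, 0, 0, 0, 0, 0]],
  ],
)

```text
clock: 19.8
tool_pos: [0.524, 0.0793, 0.1164]
orientation: [[-0.001, -0.079, 0.997], [-0.0, 0.997, 0.079], [-1.0, -0.0, -0.001]]
ft_force: [-1.0, 0.2, -0.7]
width: 0.0203
```

Run:
```python
from h import *
plan(.5248,.0817,.026,94.85)
```

```text
t=19.8 phi0 94.6 rot 1 rows x -0.04; shift 4 rows x [0.75 0.02 0.01] (total [3.01 0.08 0.03]); q6 -93->-93 w 0.020
```

Emit:
drive_tool(
  targets=[
    [[0, 0, 0, 0.75, 0.02, 0.01, 0], [0, 0, 0, 0.75, 0.02, 0.01, 0], [0, 0, 0, 0.75, 0.02, 0.01, 0], [0, 0, 0, 0.55, 0.02, 0, 0], [0, 0, 0, 0.2, 0, 0, 0], [0, 0, 0, 0, 0, 0, 0], [0, 0, 0, 0, 0, 0, 40], [0, 0, 0, 0, 0, 0, 40], [0, 0, 0, 0, 0, 0, 40], [0, 0, 0, 0, 0, 0, 40]],
  ],
)

```text
clock: 20.8
tool_pos: [0.5248, 0.084, 0.0275]
orientation: [[0.001, -0.084, 0.996], [-0.0, 0.996, 0.084], [-1.0, -0.0, 0.001]]
ft_force: [-0.1, 0.4, 0.3]
width: 0.0403
```

Emit:
drive_tool(
  targets=[
    [[0, 0, 0, -0.5, 0, 0, 40], [0, 0, 0, -0.9, 0, 0, 40], [0, 0, 0, -0.9, 0, 0, 40], [0, 0, 0, -0.9, 0, 0, 65], [1, 0, 0, 0, 0, 0, 65], [1, 0, 0, 0, 0, 0, 65], [1, 0, 0, 0, 0, 0, 65], [1, 0, 0, 0, 0, 0, 65], [1, 0, 0, 0, 0, 0, 65], [1, 0, 0, 0, 0, 0, 65], [1, 0, 0, 0, 0, 0, 65], [1, 0, 0, 0, 0, 0, 65], [1, 0, 0, 0, 0, 0, 65], [1, 0, 0, 0, 0, 0, 65], [0.27, 0, 0, 0, 0, 0, 65]],
  ],
)

```text
clock: 22.3
tool_pos: [0.5246, 0.084, 0.1232]
orientation: [[0.0, 0.977, 0.214], [-0.0, 0.214, -0.977], [-1.0, 0.0, 0.0]]
ft_force: [-0.0, -0.5, -0.4]
width: 0.0649
```

Run:
```python
from h import *
plan(.6035,-.349,.13,12.7)
```

```text
t=22.3 phi0 12.3 rot 1 rows x -0.04; shift 16 rows x [-0.01 -0.04  0.92] (total [-0.23 -0.61 14.66]); q6 -10->-50 w 0.065
```

Emit:
drive_tool(
  targets=[
    [[0, 0, 0, 0, -0.04, 0.92, 65], [0, 0, 0, 0, -0.04, 0.92, 65], [0, 0, 0, 0, -0.04, 0.92, 65], [0, 0, 0, 0, -0.04, 0.92, 65], [0, 0, 0, 0, -0.04, 0.92, 65], [0, 0, 0, 0, -0.04, 0.92, 65], [0, 0, 0, 0, -0.04, 0.92, 65], [0, 0, 0, 0, -0.04, 0.92, 65], [0, 0, 0, 0, -0.04, 0.92, 65], [0, 0, 0, 0, -0.04, 0.92, 65], [0, 0, 0, 0, -0.04, 0.92, 65], [0, 0, 0, 0, -0.04, 0.92, 65], [0, 0, 0, 0, -0.04, 0.92, 65], [0, 0, 0, 0, -0.04, 0.92, 65], [0, 0, 0, 0, -0.04, 0.92, 65], [0, 0, 0, 0, -0.04, 0.92, 65], [0, 0, 0, 0, 0, 0, 65]],
  ],
)

```text
clock: 24.0
tool_pos: [0.6025, -0.3541, 0.1229]
orientation: [[0.001, 0.976, 0.216], [-0.001, 0.216, -0.976], [-1.0, 0.001, 0.001]]
ft_force: [-0.0, 0.4, -0.0]
width: 0.0648
```

Run:
```python
from h import *
np.set_printoptions(precision=4,suppress=True)
a,d,c=cam("top"); b,d2,c2=cam("side")
x=cv2.resize(a[100:250,220:440],None,fx=3,fy=3,interpolation=cv2.INTER_CUBIC)
save("d",x)
P,C=cloud()
for i in (0,1):
    p=P[i]
    for n,cx,cy,r in [("lamp",.6035,-.349,.045)]:
        k=near(p,cx,cy,r)&(p[:,2]>.01)&(p[:,2]<.045); print(n,k.sum(), rect(p[k]) if k.sum()>9 else "")
plan(.6035,-.349,.015,12.7)
```

```text
lamp 0 
lamp 157 [  0.603   -0.349   65.9931  36.5549 -77.6514]
t=24.2 phi0 12.7 rot 1 rows x -0.00; shift 4 rows x [ 0.9   0.01 -0.01] (total [ 3.6   0.05 -0.03]); q6 -48->-48 w 0.065
```

View pics/d.png

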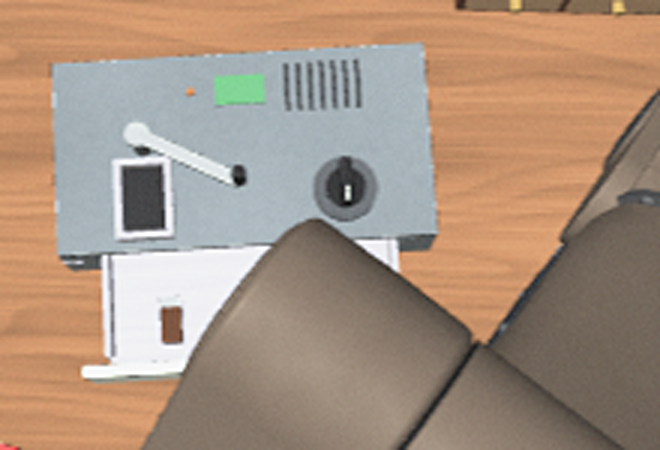

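Emit:
drive_tool(
  targets=[
    [[0, 0, 0, 0.9, 0.01, -0.01, 65], [0, 0, 0, 0.9, 0.01, -0.01, 65], [0, 0, 0, 0.9, 0.01, 0, 65], [0, 0, 0, 0.7, 0, 0, 65], [0, 0, 0, 0.2, 0, 0, 65], [0, 0, 0, 0, 0, 0, 0], [0, 0, 0, 0, 0, 0, 0], [0, 0, 0, 0, 0, 0, 0], [0, 0, 0, 0, 0, 0, 0], [0, 0, 0, 0, 0, 0, 0]],
  ],
)

```text
clock: 25.2
tool_pos: [0.6039, -0.3505, 0.0166]
orientation: [[0.002, 0.976, 0.219], [-0.001, 0.219, -0.976], [-1.0, 0.002, 0.002]]
ft_force: [-1.0, 2.4, 6.5]
width: 0.0344
```

```bash
cat >> h.py <<'E'
def p2w(u,v,z,cam="top"):
    c=bot.get_calibration(cam); K,R,t=[np.array(c[k]) for k in("K","R","t")]
    r=R.T@np.array([(u-K[0,2])/K[0,0],(v-K[1,2])/K[1,1],1]); o=-R.T@t
    return o+r*(z-o[2])/r[2]
E
python3 - <<'E'
from h import *
np.set_printoptions(precision=4,suppress=True)
q=lambda x,y,z:p2w(220+(x-1)/3,100+(y-1)/3,z)
L=[q(*p,.108) for p in [(113,159),(169,155),(175,237),(117,241)]]
print(np.array(L),np.mean(L,0)); 
I=[q(*p,.108) for p in [(121,166),(164,163),(167,231),(126,233)]]; print("inner",np.mean(I,0))
print("hinge",q(136,132,.142),"pin",q(239,172,.176))
P,C=cloud()
for i in(0,1):
    p=P[i]; k=(p[:,2]>.136)&(p[:,2]<.148)&(p[:,0]>.55)&(p[:,0]<.85)&(p[:,1]>-.03)&(p[:,1]<.2); r=rect(p[k]); print("lever",r,p[k].min(0),p[k].max(0))
print(bot.get_obs()["tool_pos"],bot.get_obs()["width"])
E
```

```text
[[0.673  0.1411 0.108 ]
 [0.6785 0.0859 0.108 ]
 [0.596  0.0765 0.108 ]
 [0.5905 0.1331 0.108 ]] [0.6345 0.1091 0.108 ]
inner [0.6342 0.1081 0.108 ]
hinge [0.6915 0.1149 0.142 ] pin [0.6457 0.0124 0.176 ]
lever [  0.671    0.0668 126.9873  22.7454  69.3555] [0.6425 0.0089 0.1361] [0.6997 0.1269 0.1474]
lever [  0.671    0.0673 122.9543  23.7483  68.973 ] [0.6401 0.013  0.136 ] [0.7012 0.1263 0.1469]
[ 0.6039 -0.3505  0.0166] 0.03500819659864663
```

Emit:
drive_tool(
  targets=[
    [[0, 0, 0, -0.9, 0, 0, 0], [0, 0, 0, -0.95, 0, 0, 0], [0, 0, 0, -0.95, 0, 0, 0], [-0.93, 0, 0, -0.95, 0, 0, 0], [-0.93, 0, 0, -0.95, 0, 0, 0], [-0.93, 0, 0, -0.95, 0, 0, 0], [-0.93, 0, 0, -0.95, 0, 0, 0], [-0.93, 0, 0, 0, 0, 0, 0], [-0.93, 0, 0, 0, 0, 0, 0], [-0.93, 0, 0, 0, 0, 0, 0], [-0.93, 0, 0, 0, 0, 0, 0], [-0.93, 0, 0, 0, 0, 0, 0], [-0.93, 0, 0, 0, 0, 0, 0], [-0.93, 0, 0, 0, 0, 0, 0], [0, 0, 0, 0, 0, 0, 0]],
  ],
)

```text
clock: 26.8
tool_pos: [0.6032, -0.3502, 0.2133]
orientation: [[0.0, -0.08, 0.997], [-0.0, 0.997, 0.08], [-1.0, -0.0, 0.0]]
ft_force: [-0.2, 0.3, -1.7]
width: 0.0346
```

Run:
```python
from h import *
plan(.6371,.1096,.215,94.85)
```

```text
t=26.8 phi0 94.6 rot 1 rows x -0.03; shift 16 rows x [-0.    0.95  0.15] (total [-0.06 15.18  2.42]); q6 -130->-91 w 0.035
```

Emit:
drive_tool(
  targets=[
    [[-0.03, 0, 0, 0, 0.95, 0.15, 0], [0, 0, 0, 0, 0.95, 0.15, 0], [0, 0, 0, 0, 0.95, 0.15, 0], [0, 0, 0, 0, 0.95, 0.15, 0], [0, 0, 0, 0, 0.95, 0.15, 0], [0, 0, 0, 0, 0.95, 0.15, 0], [0, 0, 0, 0, 0.95, 0.15, 0], [0, 0, 0, 0, 0.95, 0.15, 0], [0, 0, 0, 0, 0.95, 0.15, 0], [0, 0, 0, 0, 0.95, 0.15, 0], [0, 0, 0, 0, 0.95, 0.15, 0], [0, 0, 0, 0, 0.95, 0.15, 0], [0, 0, 0, 0, 0.95, 0.15, 0], [0, 0, 0, 0, 0.95, 0.15, 0], [0, 0, 0, 0, 0.95, 0.15, 0], [0, 0, 0, 0, 0.95, 0.15, 0], [0, 0, 0, 0, 0, 0, 0], [0, 0, 0, 0, 0, 0, 0]],
  ],
)

```text
clock: 28.6
tool_pos: [0.6374, 0.1105, 0.213]
orientation: [[0.0, -0.081, 0.997], [-0.0, 0.997, 0.081], [-1.0, -0.0, -0.0]]
ft_force: [0.1, -0.1, -2.5]
width: 0.0347
```

Run:
```python
from h import *
np.set_printoptions(precision=4,suppress=True)
P,C=cloud()
for i in(0,1):
    p=P[i]; k=near(p,.637,.11,.05)&(p[:,2]>.19)&(p[:,2]<.225); print(k.sum(), rect(p[k]) if k.sum()>9 else "", p[k].min(0) if k.any() else "")
plan(.6371,.1096,.14,94.85)
b,_,_=cam("side"); save("e",b[120:330,180:400],3)
```

```text
0  
228 [ 0.6351  0.131  58.8741 17.9989  5.8651] [0.6061 0.1209 0.1957]
t=28.7 phi0 94.6 rot 1 rows x -0.03; shift 3 rows x [ 0.81  0.   -0.  ] (total [ 2.43  0.01 -0.01]); q6 -91->-91 w 0.035
```

View pics/e.png

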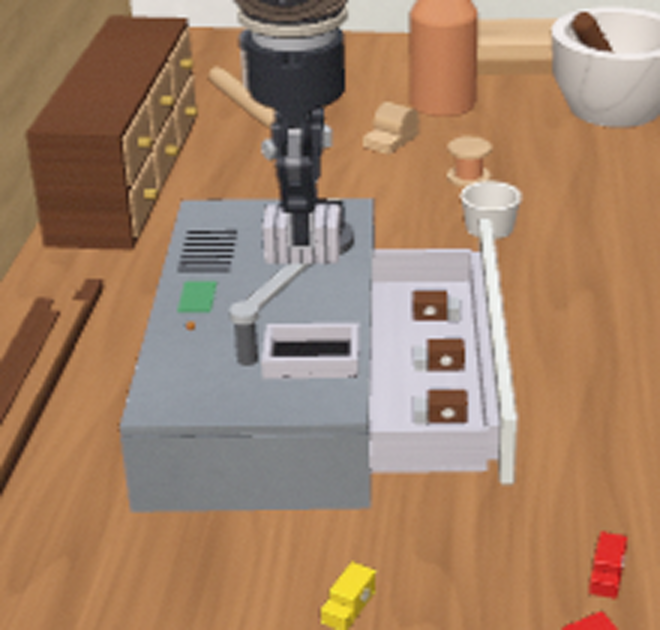

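Emit:
drive_tool(
  targets=[
    [[-0.03, 0, 0, 0.8, 0, 0, 0], [0, 0, 0, 0.8, 0, 0, 0], [0, 0, 0, 0.8, 0, 0, 0], [0, 0, 0, 0.4, 0, 0, 0], [0, 0, 0, 0.2, 0, 0, 0], [0, 0, 0, 0.2, 0, 0, 0], [0, 0, 0, 0.15, 0, 0, 0], [0, 0, 0, 0, 0, 0, 0]],
  ],
)

```text
clock: 29.55
tool_pos: [0.6377, 0.1101, 0.1125]
orientation: [[0.0, -0.086, 0.996], [-0.0, 0.996, 0.086], [-1.0, -0.0, 0.0]]
ft_force: [-0.1, 0.3, -0.4]
width: 0.0347
```

Emit:
drive_tool(
  targets=[
    [[0, 0, 0, 0, 0, 0, 48], [0, 0, 0, 0, 0, 0, 48], [0, 0, 0, 0, 0, 0, 48], [0, 0, 0, -0.5, 0, 0, 48], [0, 0, 0, -0.9, 0, 0, 48], [0, 0, 0, -0.9, 0, 0, 48], [0, 0, 0, -0.9, 0, 0, 48], [0, 0, 0, -0.9, 0, 0, 0], [0, 0, 0, 0, 0, 0, 0], [0, 0, 0, 0, 0, 0, 0]],
  ],
)

```text
clock: 30.55
tool_pos: [0.6376, 0.1102, 0.2368]
orientation: [[0.002, -0.087, 0.996], [0.0, 0.996, 0.087], [-1.0, -0.0, 0.002]]
ft_force: [0.6, 0.1, -0.4]
width: 0.0047
```

Run:
```python
from h import *
np.set_printoptions(precision=4,suppress=True)
P,C=cloud()
for i in(0,1):
    p=P[i]; k=near(p,.635,.11,.04)&(p[:,2]>.114)&(p[:,2]<.134); print(k.sum(), rect(p[k]) if k.sum()>9 else "", np.percentile(p[k][:,2],[50,98]) if k.any() else "")
b,_,_=cam("side"); save("f",b[120:330,180:400],2.5)
plan(.685,-.01,.21,94.85)
```

```text
0  
315 [ 0.6373  0.1124 59.9246 40.6624  3.2764] [0.1292 0.1323]
t=30.7 phi0 95.0 rot 1 rows x 0.01; shift 5 rows x [ 0.17 -0.82  0.25] (total [ 0.83 -4.12  1.25]); q6 -91->-102 w 0.000
```

View pics/f.png

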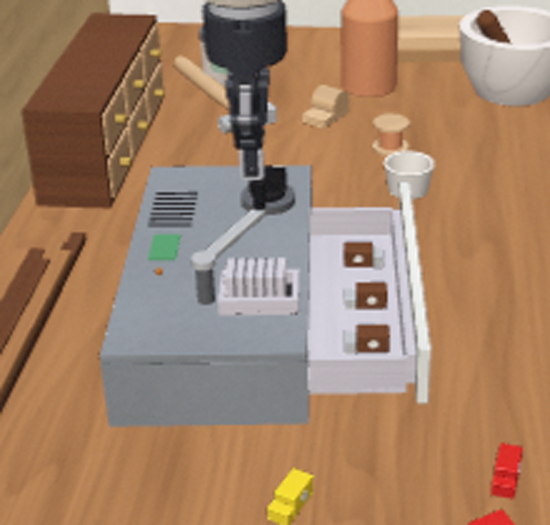

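Emit:
drive_tool(
  targets=[
    [[0.99, 0, 0, 0, 0, 0, 40], [0.99, 0, 0, 0, 0, 0, 40], [0.99, 0, 0, 0, 0, 0, 40], [0.99, 0, 0, 0, 0, 0, 40], [0.99, 0, 0, 0, 0, 0, 40], [0.99, 0, 0, 0, 0, 0, 40], [0.99, 0, 0, 0, 0, 0, 40], [0.99, 0, 0, 0, 0, 0, 40], [0.99, 0, 0, 0, 0, 0, 40], [0.99, 0, 0, 0, 0, 0, 40], [0.99, 0, 0, 0, 0, 0, 40], [0.99, 0, 0, 0, 0, 0, 40], [0.99, 0, 0, 0, 0, 0, 40], [0.99, 0, 0, 0, 0, 0, 40], [0.99, 0, 0, 0, 0, 0, 40]],
  ],
)

```text
clock: 32.2
tool_pos: [0.6373, 0.1101, 0.2345]
orientation: [[-0.002, 0.912, -0.409], [-0.0, -0.409, -0.912], [-1.0, -0.002, 0.001]]
ft_force: [-0.4, -0.2, -0.5]
width: 0.0399
```

Run:
```python
from h import *
plan(.6455,.0135,.215,-23.8)
```

```text
t=32.2 phi0 -24.2 rot 1 rows x -0.05; shift 3 rows x [0.22 0.52 0.95] (total [0.65 1.55 2.84]); q6 28->19 w 0.040
```

Emit:
drive_tool(
  targets=[
    [[-0.05, 0, 0, 0, 0.52, 0.95, 40], [0, 0, 0, 0, 0.52, 0.95, 40], [0, 0, 0, 0, 0.52, 0.95, 40], [0, 0, 0, 0, 0, 0, 40]],
  ],
)

```text
clock: 32.6
tool_pos: [0.6463, 0.0097, 0.2345]
orientation: [[-0.002, 0.916, -0.401], [-0.001, -0.401, -0.916], [-1.0, -0.001, 0.001]]
ft_force: [-0.2, 1.6, -0.1]
width: 0.0401
```

Run:
```python
from h import *
plan(.6455,.0135,.15,-23.8)
# arc: 8 rows, tool turns +61.4+1.5 deg about x
H=np.array([.690,.1145]);r=.11
a=np.radians(246.2-np.arange(0,10)*7); 
p=H+r*np.c_[np.cos(a),np.sin(a)]
for i in range(9):
    f=a[i+1]+np.pi/2+0; f=np.radians(-23.8-7*(i+1)*0-7*i); d=p[i+1]-p[i]; print(np.round([np.cos(f)*d[0]+np.sin(f)*d[1],np.sin(f)*d[0]-np.cos(f)*d[1]],4)/.03)
```

```text
t=32.6 phi0 -23.6 rot 1 rows x 0.02; shift 3 rows x [ 0.94 -0.03 -0.03] (total [ 2.82 -0.08 -0.1 ]); q6 19->19 w 0.040
[-0.44666667 -0.02666667]
[-0.44666667 -0.02666667]
[-0.44666667 -0.02666667]
[-0.44666667 -0.02666667]
[-0.44666667 -0.02666667]
[-0.44666667 -0.02666667]
[-0.44666667 -0.02666667]
[-0.44666667 -0.02666667]
[-0.44666667 -0.02666667]
```

Emit:
drive_tool(
  targets=[
    [[0, 0, 0, 0.94, -0.03, -0.03, 40], [0, 0, 0, 0.94, -0.03, -0.03, 40], [0, 0, 0, 0.94, -0.03, -0.03, 40], [0, 0, 0, 0, 0, 0, 40], [0, 0, 0, 0, 0, 0, 18], [0, 0, 0, 0, 0, 0, 18], [0, 0, 0, 0, 0, 0, 18]],
  ],
)

```text
clock: 33.3
tool_pos: [0.6455, 0.0166, 0.1523]
orientation: [[0.002, 0.918, -0.398], [-0.0, -0.398, -0.918], [-1.0, 0.002, -0.001]]
ft_force: [0.5, -0.2, 0.7]
width: 0.0174
```

Emit:
drive_tool(
  targets=[
    [[0.44, 0, 0, 0, -0.224, 0, 18], [0.44, 0, 0, 0, -0.224, 0, 18], [0.44, 0, 0, 0, -0.224, 0, 18], [0.44, 0, 0, 0, -0.224, 0, 18], [0.44, 0, 0, 0, -0.224, 0, 18], [0.44, 0, 0, 0, -0.224, 0, 18], [0.44, 0, 0, 0, -0.224, 0, 18], [0.44, 0, 0, 0, -0.224, 0, 18], [0.44, 0, 0, 0, -0.224, 0, 18], [0.44, 0, 0, 0, -0.224, 0, 18]],
  ],
)

```text
clock: 34.3
tool_pos: [0.594, 0.0586, 0.152]
orientation: [[0.002, 0.518, -0.855], [-0.0, -0.855, -0.518], [-1.0, 0.001, -0.002]]
ft_force: [0.7, 0.2, 0.7]
width: 0.0179
```

Run:
```python
from h import *
o=bot.get_obs();p=np.array(o["tool_pos"])[:2];H=np.array([.690,.1145]);v=p-H
print(np.hypot(*v),np.degrees(np.arctan2(v[1],v[0]))%360-184.85,o["ft_force"])
P,C=cloud()
for i in(0,1):
    q=P[i];k=near(q,.69,.1145,.09)&(q[:,2]>.137)&(q[:,2]<.147)&(q[:,0]<.68); print(k.sum(), q[k].mean(0) if k.any() else"")
plan(.5804,.1052,.15,-85.15)
```

```text
0.11110255996355142 25.351497115569998 [0.74437079 0.17377439 0.7214493 ]
0 
133 [0.64710211 0.09240022 0.14118072]
t=34.4 phi0 -58.7 rot 4 rows x 0.83; shift 2 rows x [ 0.03 -0.79  0.16] (total [ 0.06 -1.57  0.31]); q6 58->89 w 0.018
```

Emit:
drive_tool(
  targets=[
    [[0.44, 0, 0, 0, -0.224, 0, 18], [0.44, 0, 0, 0, -0.224, 0, 18], [0.44, 0, 0, 0, -0.224, 0, 18], [0.44, 0, 0, 0, -0.224, 0, 18], [0.44, 0, 0, 0, -0.224, 0, 18], [0.44, 0, 0, 0, -0.224, 0, 18], [0.44, 0, 0, 0, -0.224, 0, 18], [0, 0, 0, 0, -0.05, 0, 18], [0, 0, 0, 0, -0.05, 0, 18], [0, 0, 0, 0, 0, 0, 18]],
  ],
)

```text
clock: 35.4
tool_pos: [0.5769, 0.105, 0.1511]
orientation: [[0.0, 0.119, -0.993], [-0.0, -0.993, -0.119], [-1.0, 0.0, -0.0]]
ft_force: [-0.1, -0.1, -0.2]
width: 0.0178
```

Run:
```python
from h import *
o=bot.get_obs();p=np.array(o["tool_pos"])[:2];H=np.array([.690,.1145]);v=p-H
print(np.hypot(*v),np.degrees(np.arctan2(v[1],v[0]))%360-184.85,o["ft_force"])
```

```text
0.11349894282116496 -0.032624581271051056 [-0.1208377  -0.06367772 -0.21993761]
```

Emit:
drive_tool(
  targets=[
    [[0, 0, 0, 0, -0.07, 0, 18], [0, 0, 0, 0, 0, 0, 18]],
  ],
)

```text
clock: 35.6
tool_pos: [0.5767, 0.1063, 0.151]
orientation: [[0.0, 0.118, -0.993], [-0.002, -0.993, -0.118], [-1.0, 0.002, -0.0]]
ft_force: [-1.1, -6.7, 2.0]
width: 0.0178
```

Emit:
drive_tool(
  targets=[
    [[0, 0, 0, 0, -0.07, 0, 18], [0, 0, 0, 0, 0, 0, 18]],
  ],
)

```text
clock: 35.8
tool_pos: [0.5767, 0.1068, 0.151]
orientation: [[0.0, 0.118, -0.993], [-0.004, -0.993, -0.118], [-1.0, 0.004, 0.0]]
ft_force: [0.5, -18.5, 2.4]
width: 0.0182
```

Emit:
drive_tool(
  targets=[
    [[0, 0, 0, 0, 0.12, 0, 18], [0, 0, 0, 0, 0, 0, 28], [0, 0, 0, 0, 0, 0, 28], [0, 0, 0, -0.8, 0, 0, 28], [0, 0, 0, -0.8, 0, 0, 28], [0, 0, 0, -0.4, 0, 0, 0], [0, 0, 0, 0, 0, 0, 0]],
  ],
)

```text
clock: 36.5
tool_pos: [0.5771, 0.106, 0.2122]
orientation: [[0.003, 0.118, -0.993], [0.0, -0.993, -0.118], [-1.0, 0.0, -0.003]]
ft_force: [-0.8, -0.4, -1.1]
width: 0.0005
```

Run:
```python
from h import *
plan(.44,-.0055,.2,-85.15)
```

```text
t=36.5 phi0 -83.2 rot 1 rows x 0.24; shift 6 rows x [0.07 0.55 0.81] (total [0.41 3.32 4.87]); q6 87->78 w 0.001
```

Emit:
drive_tool(
  targets=[
    [[0.24, 0, 0, 0.07, 0.55, 0.81, 0], [0, 0, 0, 0.07, 0.55, 0.81, 0], [0, 0, 0, 0.07, 0.55, 0.81, 0], [0, 0, 0, 0.07, 0.55, 0.81, 0], [0, 0, 0, 0.07, 0.55, 0.81, 0], [0, 0, 0, 0.07, 0.55, 0.81, 0], [0, 0, 0, 0.9, 0, 0, 0], [0, 0, 0, 0.9, 0, 0, 0], [0, 0, 0, 0.9, 0, 0, 0], [0, 0, 0, 0.9, 0, 0, 0], [0, 0, 0, 0.9, 0, 0, 0], [0, 0, 0, 0.8, 0, 0, 0], [0, 0, 0, 0, 0, 0, 0]],
  ],
)

```text
clock: 37.8
tool_pos: [0.4386, -0.0056, 0.0366]
orientation: [[-0.006, 0.084, -0.996], [0.001, -0.996, -0.084], [-1.0, -0.001, 0.006]]
ft_force: [-0.2, -0.5, 1.0]
width: -0.0002
```

Run:
```python
from h import *
a,d,c=cam("top"); b,_,_=cam("side")
save("g",np.hstack([a[100:280,200:420],b[120:300,180:400]]),1.8)
plan(.57,.0055,.045,-85.15)
```

```text
t=37.9 phi0 -85.2 rot 1 rows x -0.01; shift 5 rows x [-0.04 -0.   -0.87] (total [-0.2  -0.01 -4.35]); q6 76->77 w 0.000
```

View pics/g.png

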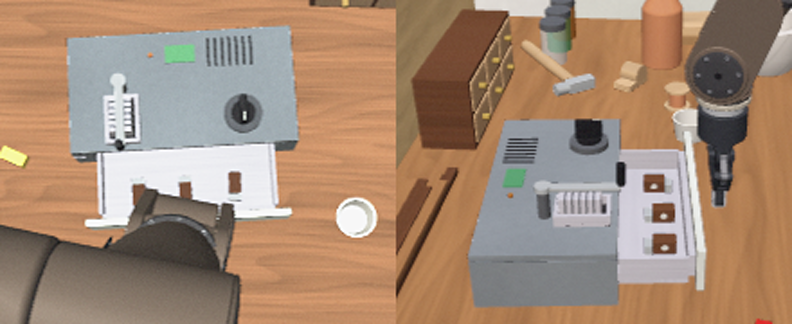

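Emit:
drive_tool(
  targets=[
    [[0, 0, 0, 0, 0, -0.3, 0], [0, 0, 0, 0, 0, -0.3, 0], [0, 0, 0, 0, 0, -0.3, 0], [0, 0, 0, 0, 0, -0.3, 0], [0, 0, 0, 0, 0, -0.3, 0], [0, 0, 0, 0, 0, -0.3, 0], [0, 0, 0, 0, 0, -0.3, 0], [0, 0, 0, 0, 0, -0.3, 0], [0, 0, 0, 0, 0, -0.3, 0], [0, 0, 0, 0, 0, -0.3, 0], [0, 0, 0, 0, 0, -0.3, 0], [0, 0, 0, 0, 0, -0.3, 0], [0, 0, 0, 0, 0, -0.3, 0], [0, 0, 0, 0, 0, -0.2, 0], [0, 0, 0, 0, 0, -0.1, 0], [0, 0, 0, 0, 0, 0, 0]],
  ],
)

```text
clock: 39.5
tool_pos: [0.5665, 0.0045, 0.0393]
orientation: [[0.001, 0.084, -0.996], [-0.0, -0.996, -0.084], [-1.0, 0.0, -0.001]]
ft_force: [-0.4, -0.6, -0.3]
width: -0.0
```

Emit:
drive_tool(
  targets=[
    [[0, 0, 0, 0, 0, -0.15, 0], [0, 0, 0, 0, 0, -0.1, 0], [0, 0, 0, 0, 0, 0, 0]],
  ],
)

```text
clock: 39.8
tool_pos: [0.5701, 0.005, 0.0392]
orientation: [[-0.008, 0.084, -0.996], [0.0, -0.996, -0.084], [-1.0, -0.001, 0.008]]
ft_force: [-18.3, -4.9, 11.3]
width: 0.0001
```

Emit:
drive_tool(
  targets=[
    [[0, 0, 0, 0, 0, -0.1, 0], [0, 0, 0, 0, 0, 0, 0]],
  ],
)

```text
clock: 40.0
tool_pos: [0.57, 0.005, 0.0392]
orientation: [[-0.015, 0.084, -0.996], [0.0, -0.996, -0.084], [-1.0, -0.001, 0.014]]
ft_force: [-35.1, -9.3, 22.6]
width: 0.0005
```

Emit:
drive_tool(
  targets=[
    [[0, 0, 0, 0, 0, -0.1, 0], [0, 0, 0, 0, 0, 0, 0]],
  ],
)

```text
clock: 40.2
tool_pos: [0.5699, 0.0051, 0.0391]
orientation: [[-0.021, 0.084, -0.996], [0.0, -0.996, -0.084], [-1.0, -0.002, 0.021]]
ft_force: [-50.2, -12.4, 34.1]
width: -0.0001
```

Emit:
drive_tool(
  targets=[
    [[0, 0, 0, 0, 0, 0.3, 0], [0, 0, 0, 0, 0, 0.5, 0], [0, 0, 0, 0, 0, 0.7, 0], [0, 0, 0, 0, 0, 0.7, 0], [0, 0, 0, 0, 0, 0.7, 0], [0, 0, 0, -0.9, 0, 0, 0], [0, 0, 0, -0.9, 0, 0, 0], [0, 0, 0, -0.9, 0, 0, 0], [0, 0, 0, -0.9, 0, 0, 0], [0, 0, 0, -0.9, 0, 0, 40], [0, 0, 0, 0, 0, 0, 40]],
  ],
)

```text
clock: 41.3
tool_pos: [0.4942, -0.0017, 0.1774]
orientation: [[0.006, 0.084, -0.996], [-0.001, -0.996, -0.084], [-1.0, 0.001, -0.006]]
ft_force: [1.0, -0.4, -0.2]
width: 0.0284
```

Run:
```python
from h import *
np.set_printoptions(precision=4,suppress=True)
a,d,c=cam("top"); b,_,_=cam("side")
save("i",np.hstack([a[100:280,200:420],b[120:300,180:400]]),1.8)
P,C=cloud()
for i in(0,1):
    p=P[i]
    k=(p[:,2]>.055)&(p[:,2]<.081)&(p[:,0]>.54)&(p[:,0]<.63)&(abs(p[:,1])<.17); q=p[k]; m=np.polyfit(q[:,1],q[:,0],1); print("panel",k.sum(),m,rect(q))
    k=(p[:,2]>.138)&(p[:,2]<.148)&near(p,.635,.11,.07); print("lever",k.sum(),rect(p[k]))
    k=near(p,.635,.11,.04)&(p[:,2]>.114)&(p[:,2]<.1335); print("lamp",rect(p[k]))
    k=near(p,.651,-.087,.03)&(p[:,2]>.13)&(p[:,2]<.14); print("key",k.sum(),rect(p[k]) if k.sum()>5 else '')
    q=p[near(p,.651,-.0875,.06)&(abs(p[:,2]-.1)<.003)]; print("base",rect(q))
    print(i,"brown leftover")
plan(.6515,-.0885,.21,94.85)
```

```text
panel 251 [-0.0851  0.5867] [  0.5891   0.0003 339.1923  17.5335 -85.2282]
lever 180 [  0.6438   0.1139 112.8421  20.324    2.7434]
lamp [ 0.638   0.1113 60.9432 35.5276  2.9494]
key 61 [ 0.6519 -0.0885 44.1545 11.7333  1.9518]
base [ 0.6521 -0.0872 61.5951 59.7674  1.9733]
0 brown leftover
panel 261 [-0.0828  0.5858] [  0.587    0.0002 341.3499  13.1063 -85.1267]
lever 208 [  0.6373   0.1073 128.5295  28.7777   6.952 ]
lamp [ 0.6363  0.1208 59.4256 23.4132  3.2613]
key 60 [ 0.6513 -0.0877 41.2118 17.1929  1.7138]
base [ 0.6499 -0.0803 61.8942 49.3897  8.1916]
1 brown leftover
t=41.5 phi0 -85.2 rot 23 rows x 0.98; shift 6 rows x [-0.2  -0.56  0.84] (total [-1.22 -3.34  5.04]); q6 77->250 w 0.040
```

View pics/i.png

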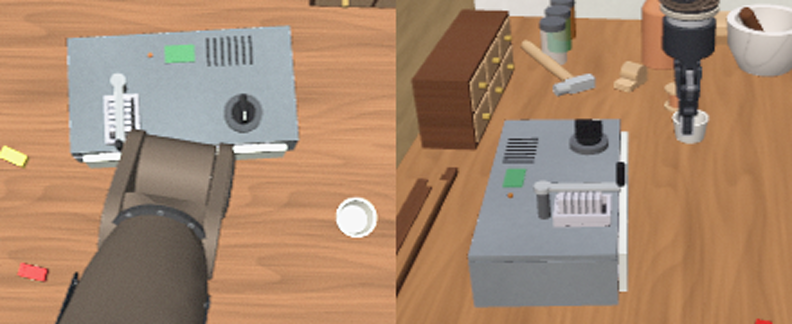

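Emit:
drive_tool(
  targets=[
    [[-0.98, 0, 0, -0.5, 0, 0, 40], [-0.98, 0, 0, -0.5, 0, 0, 40], [-0.98, 0, 0, 0, 0, 0, 40], [-0.98, 0, 0, 0, 0, 0, 40], [-0.98, 0, 0, 0, 0, 0, 40], [-0.98, 0, 0, 0, 0, 0, 40], [-0.98, 0, 0, 0, 0, 0, 40], [-0.98, 0, 0, 0, 0, 0, 40], [-0.98, 0, 0, 0, 0, 0, 40], [-0.98, 0, 0, 0, 0, 0, 40], [-0.98, 0, 0, 0, 0, 0, 40], [-0.98, 0, 0, 0, 0, 0, 40], [-0.98, 0, 0, 0, 0, 0, 40], [-0.98, 0, 0, 0, 0, 0, 40], [-0.98, 0, 0, 0, 0, 0, 40], [-0.98, 0, 0, 0, 0, 0, 40], [-0.98, 0, 0, 0, 0, 0, 40], [-0.98, 0, 0, 0, 0, 0, 40], [-0.98, 0, 0, 0, 0, 0, 40], [-0.98, 0, 0, 0, 0, 0, 40]],
  ],
)

```text
clock: 43.5
tool_pos: [0.4924, -0.0015, 0.2031]
orientation: [[-0.002, 0.31, 0.951], [0.0, 0.951, -0.31], [-1.0, -0.0, -0.002]]
ft_force: [0.4, 0.1, 0.1]
width: 0.0401
```

Emit:
drive_tool(
  targets=[
    [[-0.98, 0, 0, 0, 0, 0, 40], [-0.98, 0, 0, 0, 0, 0, 40], [-0.98, 0, 0, 0, 0, 0, 40], [0, 0, 0, 0, 0, 0, 40]],
  ],
)

```text
clock: 43.9
tool_pos: [0.4924, -0.0015, 0.2032]
orientation: [[-0.002, -0.091, 0.996], [0.0, 0.996, 0.091], [-1.0, 0.0, -0.002]]
ft_force: [0.7, 0.1, 0.2]
width: 0.0399
```

Run:
```python
from h import *
plan(.6515,-.0885,.205,93.5)
```

```text
t=43.9 phi0 95.2 rot 1 rows x 0.22; shift 6 rows x [-0.01 -0.54  0.85] (total [-0.06 -3.22  5.12]); q6 -103->-109 w 0.040
```

Emit:
drive_tool(
  targets=[
    [[0.22, 0, 0, 0, -0.54, 0.85, 40], [0, 0, 0, 0, -0.54, 0.85, 40], [0, 0, 0, 0, -0.54, 0.85, 40], [0, 0, 0, 0, -0.54, 0.85, 40], [0, 0, 0, 0, -0.54, 0.85, 40], [-0.17, 0, 0, 0, -0.54, 0.85, 40], [0, 0, 0, 0, 0, 0, 40]],
  ],
)

```text
clock: 44.6
tool_pos: [0.6535, -0.0905, 0.2026]
orientation: [[-0.001, -0.077, 0.997], [-0.0, 0.997, 0.077], [-1.0, -0.0, -0.001]]
ft_force: [-1.4, 0.4, -0.7]
width: 0.0399
```

Run:
```python
from h import *
plan(.6515,-.0885,.112,94.85)
```

```text
t=44.6 phi0 94.4 rot 1 rows x -0.05; shift 4 rows x [ 0.75  0.02 -0.02] (total [ 3.02  0.07 -0.06]); q6 -108->-108 w 0.040
```

Emit:
drive_tool(
  targets=[
    [[-0.05, 0, 0, 0.75, 0.02, -0.02, 40], [0, 0, 0, 0.75, 0.02, -0.02, 40], [0, 0, 0, 0.75, 0.02, -0.02, 40], [0, 0, 0, 0.5, 0.01, 0, 40], [0, 0, 0, 0.2, 0, 0, 40], [0, 0, 0, 0, 0, 0, 0], [0, 0, 0, 0, 0, 0, 0], [0, 0, 0, 0, 0, 0, 0], [0, 0, 0, 0, 0, 0, 0], [0, 0, 0, 0, 0, 0, 0]],
  ],
)

```text
clock: 45.6
tool_pos: [0.65, -0.0898, 0.1167]
orientation: [[0.002, -0.088, 0.996], [-0.004, 0.996, 0.088], [-1.0, -0.004, 0.002]]
ft_force: [-0.0, -18.1, -5.9]
width: 0.0104
```

Emit:
drive_tool(
  targets=[
    [[0, 0, 0, 0, -0.08, 0, 0], [0, 0, 0, 0, 0, 0, 0]],
  ],
)

```text
clock: 45.8
tool_pos: [0.65, -0.0901, 0.1166]
orientation: [[0.001, -0.088, 0.996], [-0.001, 0.996, 0.088], [-1.0, -0.001, 0.001]]
ft_force: [-1.1, -6.7, -1.5]
width: 0.0103
```

Now turn clockwise (+x) about 71°.

Emit:
drive_tool(
  targets=[
    [[0, 0, 0, 0, -0.04, 0, 0], [0.7, 0, 0, 0, 0, 0, 0], [0.7, 0, 0, 0, 0, 0, 0], [0.7, 0, 0, 0, 0, 0, 0], [0.7, 0, 0, 0, 0, 0, 0], [0.7, 0, 0, 0, 0, 0, 0], [0.7, 0, 0, 0, 0, 0, 0], [0.7, 0, 0, 0, 0, 0, 0], [0.7, 0, 0, 0, 0, 0, 0], [0.7, 0, 0, 0, 0, 0, 0], [0.7, 0, 0, 0, 0, 0, 0], [0, 0, 0, 0, 0, 0, 0]],
  ],
)

```text
clock: 47.0
tool_pos: [0.6511, -0.0882, 0.1166]
orientation: [[0.003, 0.778, 0.629], [0.002, 0.629, -0.778], [-1.0, 0.004, 0.001]]
ft_force: [4.5, 11.6, -1.8]
width: 0.0104
```

Emit:
drive_tool(
  targets=[
    [[0.5, 0, 0, 0, 0, 0, 0], [0.5, 0, 0, 0, 0, 0, 0], [0.5, 0, 0, 0, 0, 0, 0], [0, 0, 0, 0, 0, 0, 0], [0, 0, 0, 0, 0, 0, 0]],
  ],
)

```text
clock: 47.5
tool_pos: [0.6515, -0.0881, 0.1166]
orientation: [[0.004, 0.89, 0.456], [0.002, 0.456, -0.89], [-1.0, 0.005, 0.0]]
ft_force: [7.2, 12.3, -2.9]
width: 0.0106
```

Run:
```python
from h import *
o=bot.get_obs();R=o["orientation"];print(np.degrees(np.arctan2(R[1][1],R[0][1])),o["wrist_torque"],o["ft_force"],o["joints"])
```

```text
27.150870833051908 [ 2.2276247  -1.57908045  0.18833416] [ 7.17901427 12.25228782 -2.8586252 ] [-13.51627352  37.63422134  90.86768107   0.21248384  51.28649235
 -40.79970258]
```

Emit:
drive_tool(
  targets=[
    [[0.25, 0, 0, 0, 0, 0, 0], [0.25, 0, 0, 0, 0, 0, 0], [0, 0, 0, 0, 0, 0, 0], [0, 0, 0, 0, 0, 0, 0]],
  ],
)

```text
clock: 47.9
tool_pos: [0.6514, -0.0881, 0.1168]
orientation: [[0.004, 0.919, 0.395], [0.001, 0.395, -0.919], [-1.0, 0.004, 0.0]]
ft_force: [7.2, 12.4, -0.5]
width: 0.0108
```

Run:
```python
from h import *
o=bot.get_obs();R=o["orientation"];print(np.degrees(np.arctan2(R[1][1],R[0][1])),o["wrist_torque"],o["ft_force"])
a,_,_=cam("top"); b,_,_=cam("side")
save("j",np.hstack([a[100:220,210:400],b[120:240,190:380]]),2.1)
```

```text
23.2619252717527 [ 1.98282268 -1.28750027  0.95440135] [ 7.22584336 12.44759703 -0.48464502]
```

View pics/j.png

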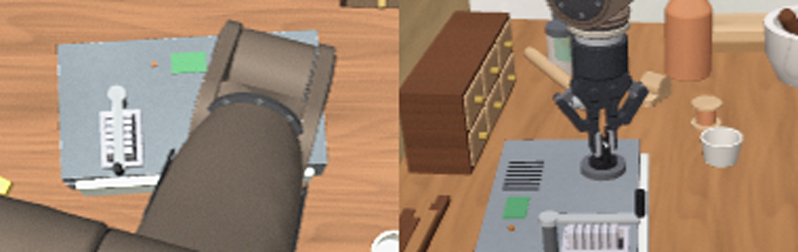

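Emit:
drive_tool(
  targets=[
    [[-0.9, 0, 0, 0, 0, 0, 0], [-0.9, 0, 0, 0, 0, 0, 0], [-0.9, 0, 0, 0, 0, 0, 0], [-0.9, 0, 0, 0, 0, 0, 0], [-0.9, 0, 0, 0, 0, 0, 0], [-0.9, 0, 0, 0, 0, 0, 0], [-0.9, 0, 0, 0, 0, 0, 0], [-0.9, 0, 0, 0, 0, 0, 0], [-0.9, 0, 0, 0, 0, 0, 0], [-0.8, 0, 0, 0, 0, 0, 0], [0, 0, 0, 0, 0, 0, 0], [0, 0, 0, 0, 0, 0, 40], [0, 0, 0, 0, 0, 0, 40], [0, 0, 0, 0, 0, 0, 40], [0, 0, 0, -0.5, 0, 0, 40], [0, 0, 0, -0.9, 0, 0, 40], [0, 0, 0, -0.9, 0, 0, 40], [0, 0, 0, -0.9, 0, 0, 40]],
  ],
)

```text
clock: 49.8
tool_pos: [0.6499, -0.0904, 0.214]
orientation: [[0.001, -0.075, 0.997], [-0.0, 0.997, 0.075], [-1.0, -0.0, 0.001]]
ft_force: [-0.3, -0.5, 0.0]
width: 0.0402
```

Emit:
drive_tool(
  targets=[
    [[0, 0, 0, 0, -0.7, -0.6, 40], [0, 0, 0, 0, -0.7, -0.6, 40], [0, 0, 0, 0, -0.7, -0.6, 40], [0, 0, 0, 0, -0.7, -0.6, 40], [0, 0, 0, 0, -0.7, -0.6, 40], [0, 0, 0, 0, -0.7, -0.6, 40], [0, 0, 0, 0, -0.7, -0.6, 40], [0, 0, 0, 0, -0.7, -0.6, 40], [0, 0, 0, 0, -0.7, -0.2, 40], [0, 0, 0, 0, -0.7, -0.2, 40], [0, 0, 0, 0, 0, 0, 40]],
  ],
)

```text
clock: 50.9
tool_pos: [0.5098, -0.3137, 0.2128]
orientation: [[0.001, -0.073, 0.997], [-0.001, 0.997, 0.073], [-1.0, -0.001, 0.001]]
ft_force: [0.1, 0.2, 1.4]
width: 0.0401
```

Run:
```python
from h import *
np.set_printoptions(precision=4,suppress=True)
a,d,c=cam("top"); b,_,_=cam("side")
v=np.vstack([a[100:340],b[90:330]]) ; save("k",v,1.2)
P,C=cloud()
for i in(0,1):
    p=P[i]
    k=(p[:,2]>.055)&(p[:,2]<.081)&(p[:,0]>.54)&(p[:,0]<.63)&(abs(p[:,1])<.17); q=p[k]; m=np.polyfit(q[:,1],q[:,0],1); print("panel",k.sum(),m,rect(q))
    k=(p[:,2]>.138)&(p[:,2]<.146)&near(p,.635,.11,.07); print("lever",k.sum(),rect(p[k]))
    k=near(p,.635,.11,.04)&(p[:,2]>.114)&(p[:,2]<.1335); print("lamp",rect(p[k]),np.percentile(p[k][:,2],90))
    k=near(p,.651,-.087,.03)&(p[:,2]>.13)&(p[:,2]<.14); print("key",k.sum(),rect(p[k]) if k.sum()>5 else '')
o=bot.get_obs();print(o["clock"],o["tool_pos"],o["ft_force"])
```

```text
panel 589 [-0.0857  0.5863] [  0.5989   0.0013 339.539   39.123  -85.5747]
lever 182 [  0.6391   0.1139 122.735   20.625    2.7339]
lamp [ 0.6384  0.1118 61.4694 35.4643  3.224 ] 0.1319257685039044
key 58 [ 0.6528 -0.0888 42.4132 11.8393  1.0782]
panel 260 [-0.0827  0.5858] [  0.5868   0.0017 337.3387  13.193  -85.1588]
lever 199 [  0.6373   0.1067 128.3731  27.9447   8.6313]
lamp [ 0.6351  0.1187 60.685  25.6431  6.3142] 0.1309334970585132
key 57 [ 0.6515 -0.0891 40.8252 16.0463  2.4962]
51.1 [ 0.5103 -0.3108  0.2122] [0.2231 0.7659 0.1059]
```

View pics/k.png

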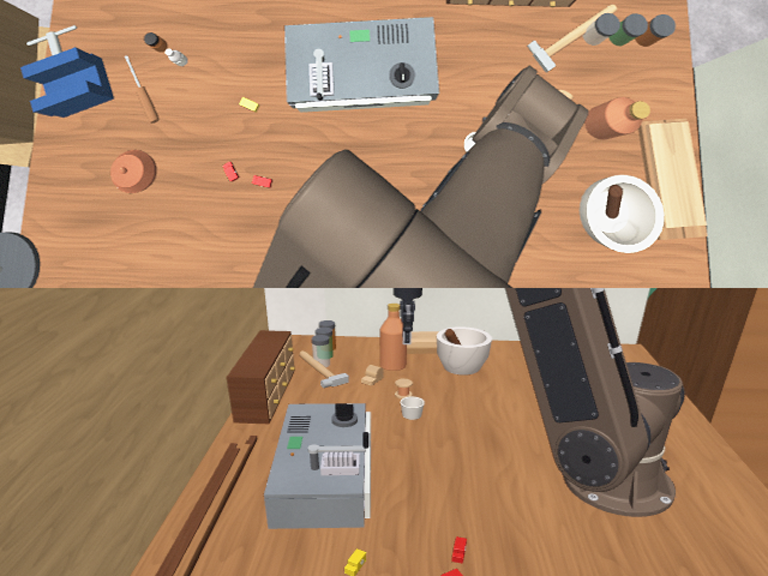

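```bash
python3 -c "
from bench import bot
print(bot.hand_in())"
```

```text
the job is handed in; nothing more can be done
None
```

The job is finished and handed in at about 51 s of the 210 s allowed; no verdict was reported.

**What I did**
- I put the three brown frogs on the bench flat, side by side, into the drawer. The red and yellow look-alikes stayed put.
- I dropped the lamp cartridge into its pocket, swung the lever across it to its stop, and pushed the drawer shut to its stop.
- I then turned the key clockwise to its stop, about 71° with a clear torque rise. I turned it back to rest before letting go.

**Last checks**
- **Frogs:** all three were flat in the drawer in the last pictures before it was shut. They cannot be seen now, and no further frogs showed on the bench.
- **Lamp:** its top measures about 131 mm above the bench (130 mm when seated). Its centre is within about 3 mm of the pocket's.
- **Lever:** it was pushed against its stop with about 18 N. The two cameras put its direction at 2.7° and 8.6°, against a cabinet yaw of about 4.9°. Both are within the 0.1 rad (5.7°) limit.
- **Drawer:** it stopped hard while I pushed up to about 50 N. My first estimate of how far it was open (119 mm) did not match the distance it moved (about 110 mm). I put this down to a wrong assumed offset of the panel; its present place fits a shut drawer.
- **Key:** it is back at its starting angle, within a degree or two.
- **Bystanders:** the cup, spool and jig look where they were; I did not measure them again at the end. The gripper is clear of everything.

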